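# Shim up the sprayer pump and lock it

### The job

Take the pry bar, put its toe in the notch under the pump's bedplate, lever the bedplate up over the fulcrum block and park the bar under the keeper hook; then slip every brass shim lying on the bench, tip first and flat, under the plain part of the bedplate's lip, at least a quarter of its length in and its tab outside. Take the bar again, let the bedplate down on the shims under control without dropping it, and lay the bar back about where it lay; then turn the click wrench clockwise until the lock bolt is home and the wrench's hinge clearly breaks over, and leave the brass nozzle body and the steel collar where they stand.

Things in the scene. Friction and masses are not known exactly. Their poses are not given: they have to be found in the camera images.
- stand: Fixed grey steel pump stand carrying a green bedplate with a sprayer pump. Origin: on the bench below the middle of the bedplate's front edge (the lip); x level, square to the lip, in under the bedplate; y along the lip; z up. All offsets below are in this frame. The pump starts 63 mm behind the lip and is no higher than z 0.095.
- lip (a point): Middle of the plain stretch of the lip (stand x 0, y -0.0625, on the bench); shims go under it. The lip runs y -0.165 to 0.122, plain from -0.165 to 0.04. Green bedplate, 235 mm deep, 30 mm thick, about 4 kg, hinged along y at x 0.24, z 0.02; down, its underside is 4 mm above the bench, its top 34 mm.
- notch (a point): Toe notch in the lip for the pry bar: this point is the middle of its front edge at the roof (stand x 0, y 0.075, z 0.026 with the bed down; the point is fixed). Notch: y 0.04 to 0.11, 50 mm deep in x, open below, roof 26 mm above the bench with the bed down.
- fulcrum (a point): Top of the fixed fulcrum block, a steel ridge parallel to the lip, 60 mm in front of the notch: stand x -0.06, y 0.075, z 0.040. Ridge of radius 8 mm about the line x -0.06, z 0.032, from y 0.04 to 0.11; block 36 mm wide in x.
- keeper (a point): Underside of the arm of the fixed keeper, an inverted-L grey hook: stand x -0.235, y 0.111, z 0.064. The arm is 20 mm wide in x and 12 mm thick, its free end at y 0.093, its post's inner face at y 0.129. The bar, pressed about level over the fulcrum at y 0.075 and swung 0.18 rad about it under the arm, stays parked when let go and holds the lip up about 18 mm.
- bolt (a point): Lock bolt's axis (vertical) at the wrench's height: stand x 0.17, y 0.152, z 0.15, on a fixed grey post 50 mm square and 125 mm high.
- bed (a joint): Hinge of the bedplate, rad: 0 at rest (down), grows as the lip is raised (240 mm from hinge to lip, so 0.075 is 18 mm at the lip); about 0.035 to 0.055 when it rests on shims; stop at 0.16. It falls back by its weight (about 20 N at the lip).
- bar: Loose steel pry bar, 260 mm long, 0.42 kg. Square shaft 18 x 18 mm, 200 mm long (its x -0.13 to +0.07); at the +x end a flat toe 26 mm wide, 6 mm thick, reaching x +0.13, flush with the shaft's underside. Origin: the middle of its underside, z up as it lies.
- lock_bolt (a joint): Turn of the lock bolt with the click wrench's head on it, rad, positive clockwise from above about a vertical axis at x 0.17, y 0.152 of the stand; starts between 0 and 0.3, comes home against a stop at 0.75; turns stiffly (0.4 N m).
- click (a joint): Break-over hinge of the click wrench, 35 mm out from the bolt's axis, rad, positive clockwise from above: 0 while straight; once the bolt is home it gives at 1.3 N m (about 10 N at the grip) and breaks over, to 0.35 at most, and stays so.
- wrench_grip (a point): Middle of the wrench's black rubber grip, 165 mm from the bolt's axis, 0.15 m above the bench; the grip is 115 mm long, 24 mm wide and 24 mm tall, level. With both joints at 0 the wrench points from the bolt at -50 degrees in the stand's frame (x 0.643, y -0.766), and turns clockwise from there with the sum of both joints.
- shim1: Loose brass shim (may be absent): flat plate 100 x 34 mm, 12 mm thick, 0.27 kg, with a flat upstand tab at one end for holding it: 8 mm thick, 34 mm wide, top 52 mm above the bench. Origin: middle of the underside; x along the plate towards its plain tip, the tab's centre at x -0.046.
- shim2: Loose brass shim (may be absent): flat plate 100 x 34 mm, 12 mm thick, 0.27 kg, with a flat upstand tab at one end for holding it: 8 mm thick, 34 mm wide, top 52 mm above the bench. Origin: middle of the underside; x along the plate towards its plain tip, the tab's centre at x -0.046.
- shim3: Loose brass shim (may be absent): flat plate 100 x 34 mm, 12 mm thick, 0.27 kg, with a flat upstand tab at one end for holding it: 8 mm thick, 34 mm wide, top 52 mm above the bench. Origin: middle of the underside; x along the plate towards its plain tip, the tab's centre at x -0.046.
- shim4: Loose brass shim (may be absent): flat plate 100 x 34 mm, 12 mm thick, 0.27 kg, with a flat upstand tab at one end for holding it: 8 mm thick, 34 mm wide, top 52 mm above the bench. Origin: middle of the underside; x along the plate towards its plain tip, the tab's centre at x -0.046.
- body: Brass nozzle body, 64 mm high, 44 mm across, on the bench; bystander. Origin: centre of its underside.
- collar: Dark steel collar, 64 mm across, 25 mm high, on the bench; bystander. Origin: centre of its underside.
Not all that is in view belongs to the job. What is shaped like the shim3 but red or turquoise is not meant.

How it is judged:
By the outcome, as a careful person would: the job done as asked, in the order asked, and still so for the second after the job is handed in, with the robot touching nothing.
Of shim1, shim2, shim3, shim4 only 2 to 4 are there at a start; the rules pass over those that are not, and their reading is None.
At some moment in a run one of shim1, shim2, shim3, shim4 may be knocked a few centimetres aside while the robot is not near it.
It also fails if it takes over 210 s, if anything falls off the work surface, if the arm or the gripper's body presses on something with over 40 N, if the wrist force passes 120 N, or if a joint passes its speed limit or range.

### The arm

A 6-joint arm with a two-finger parallel gripper is mounted at the origin on the work surface. World frame = base frame: x ahead of the robot, y to its left, z up, the work surface at z = 0. Lengths are in m, angles in rad, forces in N, time in s.
With the tool pointing down it reaches from about 0.225 to 0.875 m from the base axis. Payload 3.4 kg.
Tool frame: the origin (TCP) lies between the finger pads; the fingertips stand 11 mm ahead of it and the grasp point (between the pads) lies 8 mm behind it (tips_ahead is the distance from the TCP to the fingertips, in m); z points along the fingers, x is the direction in which the jaws open and shut, and the axes are right-handed (so a half turn about z gives the same grasp; the last joint's range is limited). The gripper opens to 85 mm and grips with 20 to 120 N. Pads are 22 mm wide; open, the fingers measure 114 mm over their backs; the gripper's body (76 mm by 85 mm) begins 54 mm behind the grasp point. The pads swing forward as they close: fully open they stand 13 mm farther back than shut.
Start: joints at [-1.268, 0.276, 1.505, -0, 1.361, -0.121], TCP at [0.236, -0.524, 0.242] pointing down, gripper open.
Joint ranges: [-2.89, 2.89], [-0.75, 2.08], [0.22, 2.7], [-1.18, 4.32], [0.11, 2.71], [-2.7, 2.7]. Speed limits (rad/s): [2.57, 2.57, 3.14, 3.14, 3.14, 3.14].

### API

Orientations are given as a unit quaternion [w, x, y, z].
In Python, from rig import get_state, get_image, sign_off, masks_of, tips_ahead gives the robot as it stands.
- The arm moves only by the tool play_rows, never from a script. Its argument "series" is a list of rows, each an object of numbers: "fingers": the closure, from -1 (fully open) to 1 (shut); "dx", "dy", "dz": the shift along the world's x, y, z in mm; "turn": the turn about the world's z in rad. A call has 1 to 20 rows; each row shifts and turns the pose as measured when the row begins; what a row does not reach is not made up. A row lasts 1/12 s, in which the tool goes at most 41.7 mm and 7.16 degrees, less where a joint would pass 70% of its speed; a pose out of reach is approached as far as the arm can. A call with a gripper value outside its range is refused whole. The fingers move at their own pace and stop on an object; "squeeze" is the grip in N (left out, the last holds). Time passes only in rows, so rows that do not move let the fingers close. It gives the time, the measured TCP pose, the force and the opening at its end, in the units of the state.
- get_state(): the state, without advancing time (a new reading comes with each control period).
- get_image(name): name is "scene" or "top" or "wrist"; returns a dict with "pixels" (400x640x3 uint8, red, green, blue), "vfov" (degrees; the focal length in pixels is half the picture's height over the tangent of half this angle, whatever the lens; pixels are square), "cx", "cy" (the principal point, pixels), "rvec" (rotation vector, rad) and "tvec" (3), from world to camera coordinates, as OpenCV has them; the wrist camera has in their place "hand_eye" (4x4, takes a point from camera to tool coordinates, whose origin is the TCP and whose axes are the tool frame's). Camera axes: x right, y down, z forward; pixel columns grow to the right and rows downward; lengths in m; the calibration is good to about 2 mm. A picture is of the moment at which its call begins: read the wrist's pose just before it. There is no depth.
- sign_off(): hands the job in, once; it reports no verdict.
Trained networks look in a picture, given as the dict that the camera call returned (one of the last four; its "shot" number tells which), for a name from the list of things; names that differ only in an ending like _2 or _b are one class to them, and where a whole thing is asked for, a point or a joint stands for the part that bears it (a point fixed in the world has none). Each returns a list of dicts, best first, with "p" (0 to 1); they miss things now and then, are a little off and sometimes report something else, mostly with a low value. They report only what shows in the picture. A call takes as long as a camera call. They do not tell look-alikes from the thing itself.
- masks_of(picture, label): "region" (400x640 bool, what is visible of it) and "xy" ([column, row] in pixels, amid what is visible of it).
The state is a dict: "clock": time; "qpos": joint angles; "qd": joint speeds; "effort": joint torques, N m; "position": TCP position; "ee_rot": TCP orientation; "contact_force": force on the tool from outside, world axes, zero at the start; "moment": the same for the moment, N m; "width": finger opening in m.
Only numpy, scipy, OpenCV 4.12 (cv2) and the standard library are available. Lean on these libraries where they do the work, as an engineer would, in place of code of your own. Each camera call takes 0.05 s, during which the arm holds its last target. There are 200 camera calls.

## Working session

There is one attempt and no reset: what is moved stays moved. The work goes in short steps, Python scripts to look and compute and a tool call to move; the robot and the scene stay as the last step left them, time stands still between calls to the robot, and variables do not carry over. Pictures are saved under pics/ and viewed, about 12 in all and at most 16, crops included, and the job is handed in when it is done.

Besides the shell and the picture viewer there is one more tool, called after ">>>" by a JSON object that holds its "method" and its "body". play_rows: Moves the arm, as the interface text tells. Its arguments: {"type":"object","properties":{"series":{"type":"array"},"squeeze":{"type":"number"}},"required":["series"]}

```bash
mkdir -p pics; ls; cat > h.py <<'E'
import numpy as np, cv2
from rig import *
def K(im):
    f=200/np.tan(np.radians(im["vfov"])/2); return np.array([[f,0,im["cx"]],[0,f,im["cy"]],[0,0,1.]])
def Rq(q):
    w,x,y,z=q; from scipy.spatial.transform import Rotation as R
    return R.from_quat([x,y,z,w]).as_matrix()
def cam(im,st=None):
    # returns R,t world->cam
    if "rvec" in im: return cv2.Rodrigues(np.array(im["rvec"],float))[0],np.array(im["tvec"],float).ravel()
    T=np.eye(4);T[:3,:3]=Rq(st["ee_rot"]);T[:3,3]=st["position"]
    M=np.linalg.inv(T@np.array(im["hand_eye"])); return M[:3,:3],M[:3,3]
def ray(im,xy,z,st=None):
    R,t=cam(im,st); xy=np.atleast_2d(np.array(xy,float))
    d=(np.linalg.inv(K(im))@np.c_[xy,np.ones(len(xy))].T).T@R; c=-R.T@t
    return c+d*((z-c[2])/d[:,2])[:,None]
def proj(im,P,st=None):
    R,t=cam(im,st); p=(K(im)@(R@np.atleast_2d(P).T+t[:,None])).T; return p[:,:2]/p[:,2:]
def save(im,n,crop=None,s=1):
    a=im["pixels"][:,:,::-1]
    if crop: a=a[crop[1]:crop[3],crop[0]:crop[2]]
    cv2.imwrite("pics/"+n,cv2.resize(a,None,fx=s,fy=s,interpolation=cv2.INTER_CUBIC))
E
python3 - <<'E'
from h import *
s=get_state(); print({k:np.round(v,3) for k,v in s.items()})
a=get_image("scene"); b=get_image("top"); save(a,"s0.png"); save(b,"t0.png",s=1.25)
for im in(a,b):
    print(im["vfov"],im["cx"],im["cy"],-cam(im)[0].T@cam(im)[1])
    for n in["stand","bar","shim1","body","collar","wrench_grip","keeper","bolt"]:
        print(n,[(round(d["p"],2),np.round(d["xy"]),d["region"].sum()) for d in masks_of(im,n)])
E
```

```text
pics
{'clock': np.float64(0.0), 'qpos': array([-1.268,  0.277,  1.506,  0.   ,  1.361, -0.121]), 'qd': array([ 0.002, -0.001, -0.   ,  0.   ,  0.002,  0.002]), 'effort': array([-1.0000e-03, -4.1677e+01, -2.4580e+01,  0.0000e+00,  1.1000e-02,
       -0.0000e+00]), 'position': array([ 0.236, -0.524,  0.241]), 'ee_rot': array([-0.001,  0.84 , -0.543, -0.001]), 'contact_force': array([-0.513, -0.275, -0.311]), 'moment': array([0.044, 0.055, 0.008]), 'width': np.float64(0.085)}
45.28826296197727 323.935780404275 202.96337034549668 [1.27515535 0.22413275 1.25758342]
stand [(0.78, array([423., 241.]), np.int64(10038))]
bar [(0.59, array([222., 194.]), np.int64(552))]
shim1 [(0.96, array([247., 232.]), np.int64(469)), (0.78, array([271., 149.]), np.int64(314)), (0.76, array([260., 210.]), np.int64(423)), (0.71, array([261., 190.]), np.int64(396)), (0.7, array([305., 226.]), np.int64(334)), (0.68, array([221., 138.]), np.int64(299)), (0.66, array([277., 172.]), np.int64(363))]
body [(0.56, array([187., 185.]), np.int64(256)), (0.41, array([421., 241.]), np.int64(9723))]
collar [(0.81, array([
[... 352 characters left out ...]
2., 205.]), np.int64(6883))]
bar [(0.91, array([433., 198.]), np.int64(571)), (0.74, array([226., 214.]), np.int64(8779))]
shim1 [(0.97, array([386., 214.]), np.int64(385)), (0.95, array([390., 162.]), np.int64(401)), (0.93, array([475., 260.]), np.int64(371)), (0.87, array([389., 236.]), np.int64(392)), (0.72, array([337., 186.]), np.int64(329)), (0.65, array([385., 188.]), np.int64(359))]
body [(0.79, array([470., 188.]), np.int64(233))]
collar [(0.52, array([328., 136.]), np.int64(140))]
wrench_grip [(0.74, array([180., 221.]), np.int64(494)), (0.68, array([389., 163.]), np.int64(377))]
keeper [(0.78, array([225., 212.]), np.int64(8997))]
bolt [(0.61, array([227., 212.]), np.int64(9046))]
```

View pics/t0.png

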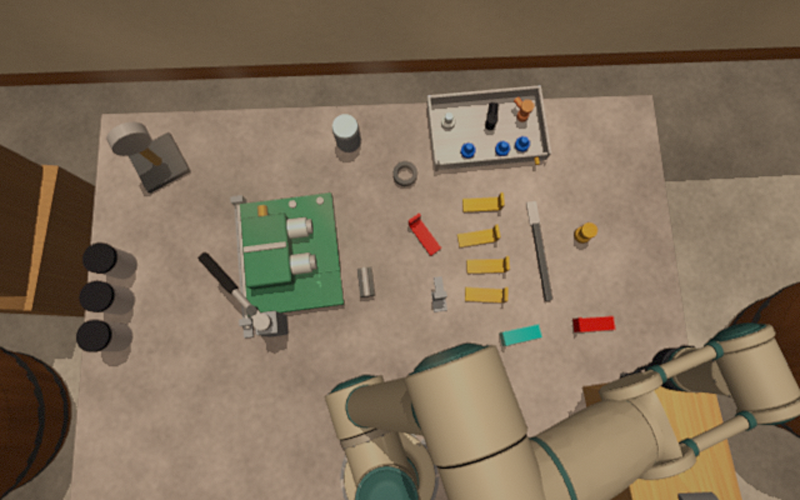

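View pics/s0.png

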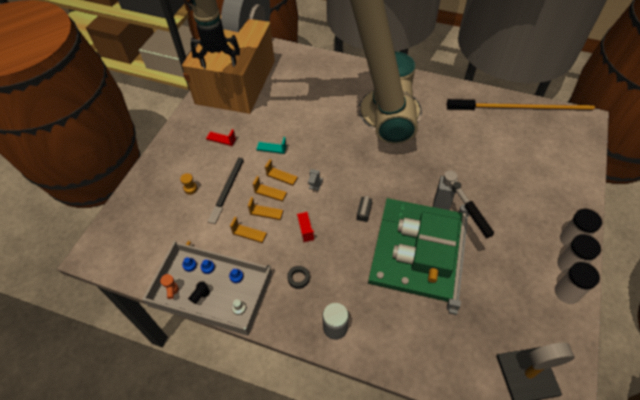

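Top view (1.25×): four brass shims at (483,205), (478,237), (488,266), (486,295), with tabs at the right and tips towards the stand. The red (424,235), (594,325) and turquoise (521,335) pieces are look-alikes, so they stay. The bar runs from its toe at (533,210) to (547,298). The fulcrum is at (366,282) and the keeper at (438,293). I'll enlarge to measure.

```bash
python3 - <<'E'
from h import *
b=get_image("top"); save(b,"t1.png",(150,140,360,290),3.8)
save(b,"t2.png",(310,140,480,290),4)
a=get_image("scene")
# green silhouette line fit: lip edge at z .034
for n,im in(("top",b),("scene",a)):
    p=im["pixels"].astype(int); g=((p[...,1]>p[...,0]+25)&(p[...,1]>p[...,2]+15)).astype(np.uint8)
    c=max(cv2.findContours(g,0,2)[0],key=cv2.contourArea)
    q=cv2.approxPolyDP(cv2.convexHull(c),3,True)[:,0]; print(n,q.tolist()); print(np.round(ray(im,q,.034),4).tolist())
for d in masks_of(b,"bar")[:1]:
    ys,xs=np.nonzero(d["region"]); r=cv2.minAreaRect(np.c_[xs,ys].astype(np.float32)); bp=cv2.boxPoints(r); print("bar",bp.tolist(),np.round(ray(b,bp,.012),4).tolist())
for n,im,z in(("top",b,.012),("scene",a,.012)):
  for d in masks_of(im,"shim1"):
    m=d["region"]; ys,xs=np.nonzero(m); bp=cv2.boxPoints(cv2.minAreaRect(np.c_[xs,ys].astype(np.float32)))
    print(n,round(d["p"],2),np.round(d["xy"]),b is im and np.median(im["pixels"][m],0), np.round(ray(im,d["xy"],z)[0,:2],3),np.round(ray(im,bp,z)[:,:2],3).tolist())
for nm,z in(("body",.03),("collar",.012),("wrench_grip",.15)):
  for im in(b,a):
    d=masks_of(im,nm)
    if d: print(nm,d[0]["p"],np.round(ray(im,d[0]["xy"],z)[0],3))
E
```

```text
top [[264, 155], [274, 242], [208, 249], [197, 238], [192, 164]]
[[0.6876, 0.1286, 0.034], [0.4092, 0.1007, 0.034], [0.3955, 0.3021, 0.034], [0.4303, 0.3363, 0.034], [0.6665, 0.3574, 0.034]]
scene [[387, 199], [460, 214], [452, 297], [369, 280]]
[[0.4147, 0.1022, 0.034], [0.3955, 0.3255, 0.034], [0.6698, 0.3558, 0.034], [0.6963, 0.1289, 0.034]]
bar [[421.02587890625, 161.69387817382812], [428.97406005859375, 160.30609130859375], [442.63397216796875, 238.54010009765625], [434.685791015625, 239.92788696289062]] [[0.6529, -0.3757, 0.012], [0.6565, -0.4018, 0.012], [0.4023, -0.4223, 0.012], [0.3989, -0.3971, 0.012]]
top 0.94 [388. 230.] [185. 147.  63.] [ 0.434 -0.252] [[0.405, -0.201], [0.441, -0.204], [0.433, -0.311], [0.397, -0.307]]
top 0.91 [390. 163.] [186. 150.  52.] [ 0.652 -0.276] [[0.667, -0.211], [0.679, -0.315], [0.638, -0.318], [0.627, -0.214]]
top 0.88 [382. 191.] [185. 149.  60.] [ 0.561 -0.245] [[0.575, -0.19], [0.597, -0.298], [0.556, -0.305], [0.534, -0.197]]
top 0.83 [471. 257.] [186.  26.  16.] [ 0.341 -0.506] [[0.356, -0.463], [0.352, -0.571], [0.315, -0.567], [0.319
[... 791 characters left out ...]
0.488], [0.346, -0.455], [0.388, -0.541]]
scene 0.84 [265. 190.] False [ 0.495 -0.277] [[0.507, -0.332], [0.449, -0.333], [0.479, -0.207], [0.535, -0.209]]
scene 0.72 [244. 229.] False [ 0.65  -0.279] [[0.671, -0.329], [0.618, -0.331], [0.639, -0.21], [0.691, -0.21]]
scene 0.6 [261. 207.] False [ 0.558 -0.264] [[0.589, -0.311], [0.53, -0.317], [0.544, -0.194], [0.601, -0.191]]
scene 0.53 [271. 146.] False [ 0.315 -0.336] [[0.299, -0.399], [0.266, -0.304], [0.329, -0.278], [0.361, -0.371]]
body 0.76 [ 0.555 -0.511  0.03 ]
body 0.48 [ 0.57 -0.51  0.03]
collar 0.73 [ 0.76  -0.073  0.012]
collar 0.89 [ 0.729 -0.062  0.012]
wrench_grip 0.95 [0.465 0.354 0.15 ]
wrench_grip 0.72 [0.456 0.349 0.15 ]
```

View pics/t1.png

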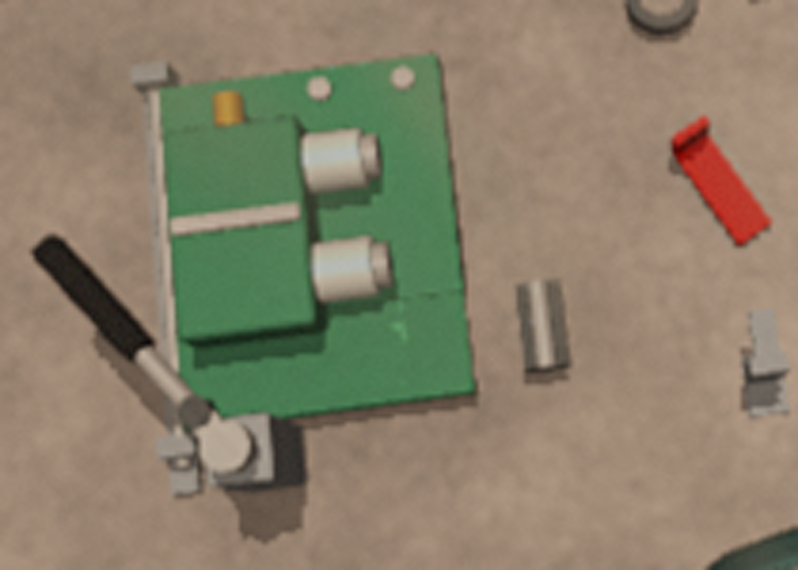

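View pics/t2.png

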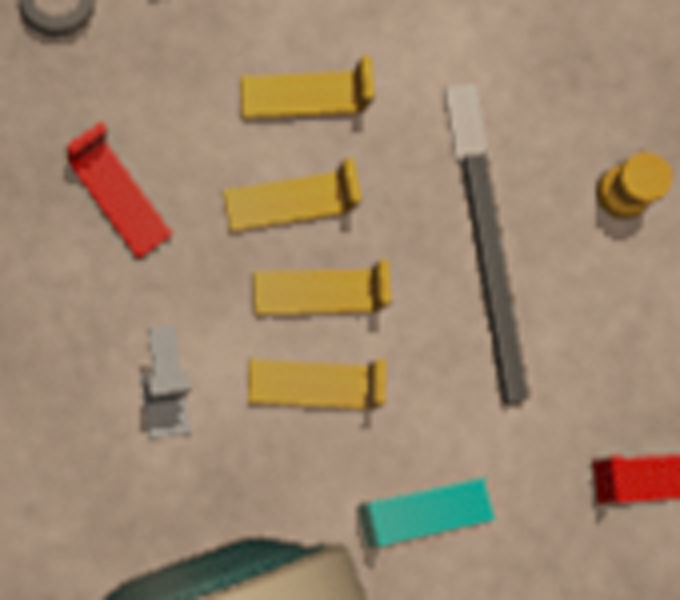

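```bash
cat >> h.py <<'E'
def S2W(P,sp):
    P=np.atleast_2d(P); c,s=np.cos(sp[2]),np.sin(sp[2]); return np.c_[sp[0]+c*P[:,0]-s*P[:,1],sp[1]+s*P[:,0]+c*P[:,1],P[:,2]]
E
python3 - <<'E'
from h import *
from scipy.optimize import least_squares as L
b=get_image("top");a=get_image("scene")
T=[((265,154),(0,-.165,.034)),((275,243.2),(0,.122,.034)),((292.4,213.7),(-.06,.04,.04)),((294.2,236.8),(-.06,.11,.04)),((350.8,222),(-.235,.093,.076)),((209.2,257.1),(.17,.152,.16)),((192.5,163),(.235,-.165,.034))]
S=[((387,199),(0,.122,.034)),((369,280),(0,-.165,.034)),((452,297),(.235,-.165,.034))]
def f(p): return np.r_[(proj(b,S2W([t[1] for t in T],p))-[t[0] for t in T]).ravel(),(proj(a,S2W([t[1] for t in S],p))-[t[0] for t in S]).ravel()]
r=L(f,[.535,.113,1.666],loss="soft_l1"); print(r.x.round(4)); print(r.fun.reshape(-1,2).round(1).tolist())
sp=r.x
for n,P in dict(fulc=(-.06,.075,.04),keeper=(-.235,.111,.064),notch=(0,.075,.026),lip=(0,-.0625,0),bolt=(.17,.152,.15),lipfar=(0,-.165,.02)).items(): print(n,S2W(P,sp)[0].round(4))
# fits of shims from clicked top plate corners: tip corners & tab base
E
```

```text
[0.5277 0.1088 1.6622]
[[0.5, -0.4], [0.0, -0.3], [-1.1, 0.2], [-0.3, -0.5], [-0.2, -0.2], [0.2, 0.4], [-0.6, -0.2], [-0.7, -2.5], [-1.3, -1.9], [0.7, 0.5]]
fulc [0.4585 0.0422 0.04  ]
keeper [ 0.4386 -0.1353  0.064 ]
notch [0.453 0.102 0.026]
lip [0.5899 0.1145 0.    ]
bolt [0.3608 0.2642 0.15  ]
lipfar [0.692  0.1239 0.02  ]
```

```bash
python3 - <<'E'
from h import *
b=get_image("top")
t=ray(b,(424.9,161.5),.006)[0]; h=ray(b,(438.5,240.4),.018)[0]; print(t,h,np.hypot(*(t-h)[:2]))
u=(t-h)[:2];u/=np.hypot(*u); print("yaw",np.arctan2(u[1],u[0]), "grip x-.08:",(h[:2]+t[:2])/2-.08*u,"orig",(h[:2]+t[:2])/2)
for n,q in dict(A=[(241,77),(241,120),(360,118),(360,72)],B=[(226,190),(231,232),(345,210),(343,170)],C=[(255,272),(255,315),(378,316),(376,270)],D=[(250,360),(249,404),(374,408),(374,362)]).items():
    q=np.array(q)/4+[310,140]; w=ray(b,q,.012)[:,:2]; tip=(w[0]+w[1])/2; tab=(w[2]+w[3])/2; v=tip-tab; v/=np.hypot(*v)
    print(n,"tip",tip.round(3),"tab",(tip-.096*v).round(3),"yaw",round(np.arctan2(v[1],v[0]),3),np.hypot(*(w[0]-w[1])).round(3))
E
```

```text
[ 0.65472358 -0.389796    0.006     ] [ 0.39645135 -0.40722271  0.018     ] 0.25885949408842607
yaw 0.06737207128520958 grip x-.08: [ 0.44576896 -0.40389504] orig [ 0.52558747 -0.39850935]
A tip [ 0.649 -0.211] tab [ 0.649 -0.307] yaw 1.564 0.036
B tip [ 0.557 -0.195] tab [ 0.571 -0.29 ] yaw 1.716 0.034
C tip [ 0.49  -0.213] tab [ 0.487 -0.308] yaw 1.537 0.034
D tip [ 0.42  -0.204] tab [ 0.414 -0.3  ] yaw 1.509 0.034
```

>>> {"method": "play_rows", "body": {"series": [{"dx":40,"dy":20,"turn":-0.1},{"dx":40,"dy":20,"turn":-0.1},{"dx":40,"dy":20,"turn":-0.1},{"dx":40,"dy":20,"turn":-0.05},{"dx":30,"dy":15},{"dx":20,"dy":10},{"dx":10,"dy":5},{}]}}

```text
invalid input at $.series[0]: expected keys fingers, dx, dy, dz, turn
```

>>> {"method": "play_rows", "body": {"series": [{"fingers":-1,"dx":36,"dy":20,"dz":0,"turn":-0.09},{"fingers":-1,"dx":36,"dy":20,"dz":0,"turn":-0.09},{"fingers":-1,"dx":36,"dy":20,"dz":0,"turn":-0.09},{"fingers":-1,"dx":36,"dy":20,"dz":-10,"turn":-0.09},{"fingers":-1,"dx":36,"dy":20,"dz":-10,"turn":0},{"fingers":-1,"dx":30,"dy":20,"dz":-10,"turn":0},{"fingers":-1,"dx":0,"dy":0,"dz":0,"turn":0},{"fingers":-1,"dx":0,"dy":0,"dz":0,"turn":0}]}}

```text
clock: 2.27
position: [0.451, -0.4024, 0.2124]
ee_rot: [0.001, 0.72, -0.693, 0.002]
contact_force: [-0.5, -1.4, 0.4]
width: 0.0855
```

```bash
cat >> h.py <<'E'
def pose(): 
    s=get_state(); R=Rq(s["ee_rot"]); return s,np.arctan2(R[1,0],R[0,0])
def where(*tgt,yaw=None):
    s,y=pose(); p=np.array(s["position"]); print("t",round(s["clock"],2),"pos",p.round(4),"yaw",round(y,3),"w",round(s["width"],4),"F",np.round(s["contact_force"],1),"q6",round(s["qpos"][5],2))
    if tgt: 
        d=(np.array(tgt)-p[:len(tgt)])*1000; print("to go mm",d.round(1),"turn",None if yaw is None else round((yaw-y+np.pi/2)%np.pi-np.pi/2,3))
E
python3 - <<'E'
from h import *
s=get_state(); im=get_image("wrist"); where(.446,-.404,yaw=-1.504); save(im,"w0.png")
print(im["vfov"],np.round(im["hand_eye"],3).tolist())
E
```

```text
t 2.32 pos [ 0.4508 -0.4021  0.2122] yaw -1.534 w 0.0855 F [ 0.9 -0.3 -0.1] q6 0.69
to go mm [-4.8 -1.9] turn 0.03
60.650953929012985 [[1.0, -0.001, 0.001, -0.0], [0.0, 0.949, 0.316, -0.081], [-0.001, -0.316, 0.949, -0.131], [0.0, 0.0, 0.0, 1.0]]
```

View pics/w0.png

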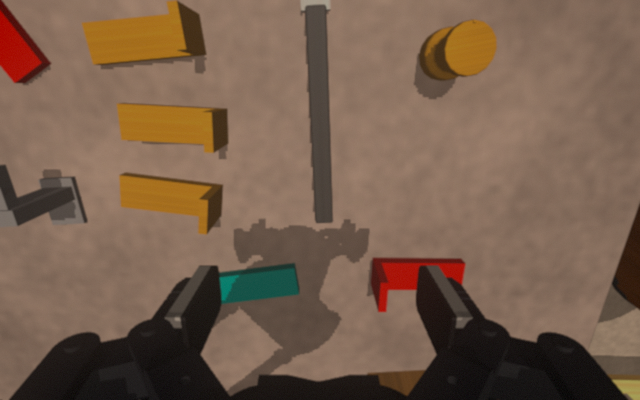

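The wrist view shows the bar's handle end at (315–332, 222) and its shaft top at (303–327, 12). I'll check those in world coordinates.

```bash
python3 - <<'E'
from h import *
s=get_state(); im=get_image("wrist")
w=ray(im,[(323.5,221),(315.5,12)],.018,s); h=w[0,:2];u=(w[1]-w[0])[:2];print(np.hypot(*u));u/=np.hypot(*u);print(w,np.arctan2(u[1],u[0]))
g=h+.05*u; where(*g,yaw=np.arctan2(u[1],u[0])-np.pi/2)
E
```

```text
0.19090182159276342
[[ 0.40132358 -0.41014706  0.018     ]
 [ 0.59165676 -0.39542349  0.018     ]] 0.07720308518853124
t 2.37 pos [ 0.4498 -0.4032  0.2125] yaw -1.535 w 0.0855 F [-0.8  0.7 -0.6] q6 0.69
to go mm [ 1.3 -3.1] turn 0.041
```

>>> {"method": "play_rows", "body": {"series": [{"fingers":-0.4,"dx":1,"dy":-3,"dz":-30,"turn":0.04},{"fingers":-0.4,"dx":0,"dy":0,"dz":-35,"turn":0},{"fingers":-0.4,"dx":0,"dy":0,"dz":-35,"turn":0},{"fingers":-0.4,"dx":0,"dy":0,"dz":-35,"turn":0},{"fingers":-0.4,"dx":0,"dy":0,"dz":-25,"turn":0},{"fingers":-0.4,"dx":0,"dy":0,"dz":-15,"turn":0},{"fingers":-0.4,"dx":0,"dy":0,"dz":-6,"turn":0},{"fingers":-0.4,"dx":0,"dy":0,"dz":0,"turn":0}]}}

```text
clock: 3.03
position: [0.4427, -0.4184, 0.0324]
ee_rot: [0.004, 0.729, -0.684, 0.009]
contact_force: [-0.3, -0.0, 0.4]
width: 0.0598
```

```bash
python3 - <<'E'
from h import *
where(.4512,-.4063,.016,yaw=.0772-np.pi/2)
print(tips_ahead() if callable(tips_ahead) else tips_ahead)
E
```

```text
t 3.03 pos [ 0.4427 -0.4184  0.0324] yaw -1.507 w 0.0598 F [-0.3 -0.   0.4] q6 0.64
to go mm [  8.5  12.1 -16.4] turn 0.014
0.011
```

>>> {"method": "play_rows", "body": {"series": [{"fingers":-0.4,"dx":8,"dy":12,"dz":-3,"turn":0.01},{"fingers":-0.4,"dx":0,"dy":0,"dz":-8,"turn":0},{"fingers":-0.4,"dx":0,"dy":0,"dz":-3,"turn":0},{"fingers":-0.4,"dx":0,"dy":0,"dz":0,"turn":0}]}}

```text
clock: 3.37
position: [0.4517, -0.4095, 0.0215]
ee_rot: [0.005, 0.732, -0.682, 0.013]
contact_force: [-0.2, -0.5, 0.1]
width: 0.0596
```

```bash
python3 - <<'E'
from h import *
where(.4512,-.4063,.016,yaw=.0772-np.pi/2)
E
```

```text
t 3.37 pos [ 0.4517 -0.4095  0.0215] yaw -1.5 w 0.0596 F [-0.2 -0.5  0.1] q6 0.66
to go mm [-0.5  3.2 -5.5] turn 0.006
```

>>> {"method": "play_rows", "body": {"series": [{"fingers":-0.4,"dx":0,"dy":3,"dz":-5,"turn":0},{"fingers":1,"dx":0,"dy":0,"dz":0,"turn":0},{"fingers":1,"dx":0,"dy":0,"dz":0,"turn":0},{"fingers":1,"dx":0,"dy":0,"dz":0,"turn":0},{"fingers":1,"dx":0,"dy":0,"dz":0,"turn":0},{"fingers":1,"dx":0,"dy":0,"dz":0,"turn":0},{"fingers":1,"dx":0,"dy":0,"dz":0,"turn":0}], "squeeze": 25}}

```text
clock: 3.95
position: [0.4531, -0.407, 0.0184]
ee_rot: [0.005, 0.732, -0.681, 0.015]
contact_force: [-0.8, -0.8, -0.9]
width: 0.0171
```

>>> {"method": "play_rows", "body": {"series": [{"fingers":1,"dx":0,"dy":0,"dz":8,"turn":0},{"fingers":1,"dx":0,"dy":0,"dz":8,"turn":0},{"fingers":1,"dx":0,"dy":0,"dz":8,"turn":0},{"fingers":1,"dx":0,"dy":0,"dz":8,"turn":0},{"fingers":1,"dx":0,"dy":0,"dz":8,"turn":0},{"fingers":1,"dx":0,"dy":0,"dz":8,"turn":0},{"fingers":1,"dx":0,"dy":0,"dz":0,"turn":0}]}}

```text
clock: 4.53
position: [0.4509, -0.4053, 0.0695]
ee_rot: [0.005, 0.732, -0.681, 0.012]
contact_force: [-0.4, -0.4, -3.4]
width: 0.0175
```

```bash
python3 - <<'E'
from h import *
where(.4512,-.4063,.016,yaw=.0772-np.pi/2)
s=get_state();print(s["moment"]);im=get_image("scene"); save(im,"s1.png",(140,110,340,270),3.5)
E
```

```text
t 4.53 pos [ 0.4509 -0.4053  0.0695] yaw -1.498 w 0.0175 F [-0.4 -0.4 -3.4] q6 0.66
to go mm [  0.3  -1.  -53.5] turn 0.004
[ 0.02257488  0.24553283 -0.05229828]
```

View pics/s1.png

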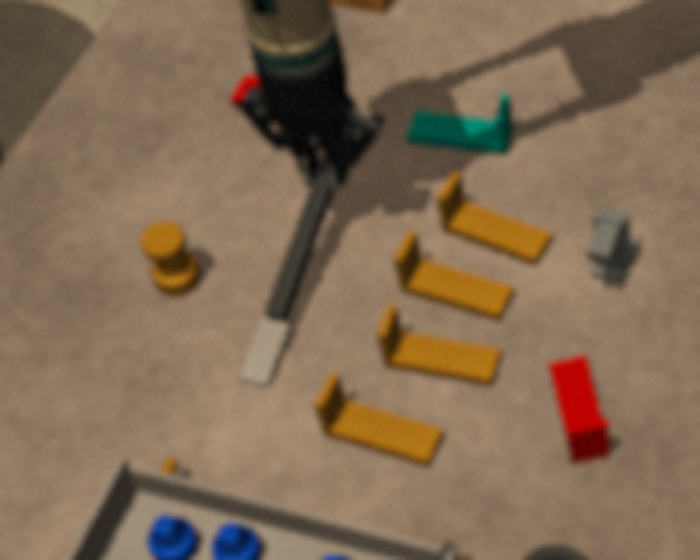

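The bar is held near its handle, with the toe end at about (258,378) in this crop. I'll work out its pitch from that.

```bash
cat >> h.py <<'E'
def toe(im,g,yaw,p,L=.21,drop=0):
    # underside toe tip when bar pitched p toe-down, grip point g is at bar x -L+.13, bar mid-height .009
    c,s=np.cos(p),np.sin(p); d=np.array([np.cos(yaw),np.sin(yaw)])
    x=L*c-(.009-.006)*s; z=-L*s-(.009-.006)*c
    return np.r_[g[:2]+d*x,g[2]+z]
E
python3 - <<'E'
from h import *
im=get_image("scene"); s,y=pose()
g=np.array(s["position"])+[0,0,-.0065]   # bar mid sits where? grasped with TCP .0184, bar mid .009 -> -.0094
g=np.array(s["position"])+[0,0,-.0094]
for p in(0,.05,.1,.15,.2,.25,.3): print(p,(proj(im,toe(im,g,y+np.pi/2,p))[0]-[140,110])*3.5, toe(im,g,y+np.pi/2,p))
E
```

```text
0 [235.74194264 363.66816631] [ 0.65993097 -0.38959537  0.05575731]
0.05 [238.55522993 369.91437355] [ 0.65951968 -0.3896253   0.04526543]
0.1 [241.56678868 375.57360483] [ 0.6585859  -0.38969324  0.03480728]
0.15 [244.76396397 380.63997446] [ 0.65713198 -0.38979904  0.02440899]
0.2 [248.13388133 385.10993412] [ 0.65516156 -0.38994242  0.01409655]
0.25 [251.66352653 388.98215173] [ 0.65267954 -0.39012302  0.00389574]
0.3 [255.33981992 392.25738192] [ 0.64969214 -0.3903404  -0.00616794]
```

>>> {"method": "play_rows", "body": {"series": [{"fingers":1,"dx":0,"dy":0,"dz":7,"turn":0},{"fingers":1,"dx":0,"dy":0,"dz":7,"turn":0},{"fingers":1,"dx":0,"dy":0,"dz":7,"turn":0},{"fingers":1,"dx":0,"dy":0,"dz":6,"turn":0},{"fingers":1,"dx":0,"dy":0,"dz":0,"turn":0}]}}

```text
clock: 5.05
position: [0.4495, -0.4037, 0.0963]
ee_rot: [0.005, 0.732, -0.681, 0.01]
contact_force: [1.4, -0.0, -3.8]
width: 0.0173
```

>>> {"method": "play_rows", "body": {"series": [{"fingers":1,"dx":0,"dy":0,"dz":0,"turn":0},{"fingers":1,"dx":0,"dy":0,"dz":0,"turn":0},{"fingers":1,"dx":0,"dy":0,"dz":0,"turn":0},{"fingers":1,"dx":0,"dy":0,"dz":10,"turn":0},{"fingers":1,"dx":0,"dy":0,"dz":20,"turn":0},{"fingers":1,"dx":0,"dy":0,"dz":20,"turn":0},{"fingers":1,"dx":0,"dy":0,"dz":20,"turn":0},{"fingers":1,"dx":0,"dy":0,"dz":0,"turn":0},{"fingers":1,"dx":0,"dy":0,"dz":0,"turn":0}], "squeeze": 110}}

```text
clock: 5.8
position: [0.4476, -0.4018, 0.1686]
ee_rot: [0.005, 0.732, -0.681, 0.006]
contact_force: [-0.2, 0.1, -4.5]
width: 0.0142
```

```bash
python3 - <<'E'
from h import *
where(); s,y=pose(); print(s["moment"],s["ee_rot"])
im=get_image("scene"); m=masks_of(im,"bar"); print([(d["p"],d["xy"]) for d in m])
g=np.array(s["position"])+[0,0,-.0094]
for p in(.1,.2,.3,.35,.4,.45,.5,.6): print(p,proj(im,toe(im,g,y+np.pi/2,p))[0].round(1))
save(im,"s2.png",(140,110,340,270),3.5)
E
```

```text
t 5.8 pos [ 0.4476 -0.4018  0.1686] yaw -1.498 w 0.0142 F [-0.2  0.1 -4.5] q6 0.66
[ 0.08191085  0.1656271  -0.02076896] [ 0.00483154  0.73238494 -0.68084433  0.00632186]
[(0.89, [220.2, 173.3])]
0.1 [203.  197.9]
0.2 [205.1 201.1]
0.3 [207.3 203.5]
0.35 [208.5 204.4]
0.4 [209.7 205.2]
0.45 [211.  205.8]
0.5 [212.3 206.2]
0.6 [214.9 206.5]
```

View pics/s2.png

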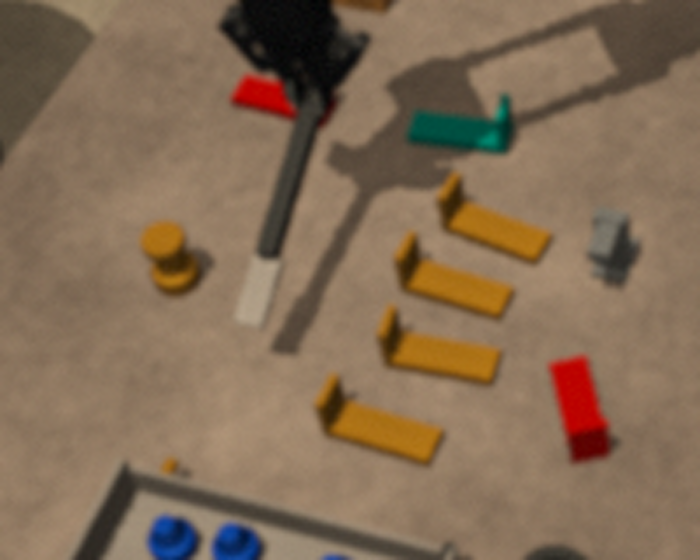

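```bash
cat >> h.py <<'E'
SP=np.array([0.5277,0.1088,1.6622])
YB=SP[2]-np.pi/2
def gripS(tip,p,clr,L=.207,y=.075,off=.0094):
    """TCP (world) for bar pitched p toe-down, underside clr above fulcrum ridge, toe tip at stand x=tip"""
    r=.008+clr; tx,tz=-.06+r*np.sin(p),.032+r*np.cos(p)
    tipz=tz-(tip-tx)*np.tan(p)
    gx=tip-L*np.cos(p)+.009*np.sin(p); gz=tipz+L*np.sin(p)+.009*np.cos(p)
    return S2W((gx,y,gz+off),SP)[0],tipz
E
python3 - <<'E'
from h import *
for t,c in((-.03,.02),(-.012,.006),(.012,.004),(.012,0)): 
    g,tz=gripS(t,.43,c);print(t,g.round(4),"tipz",round(tz,4))
where(*gripS(-.04,.43,.05)[0],yaw=YB)
E
```

```text
-0.03 [ 0.4726 -0.1116  0.1529] tipz 0.049
-0.012 [ 0.4709 -0.0936  0.1293] tipz 0.0254
0.012 [ 0.4687 -0.0697  0.1161] tipz 0.0122
0.012 [ 0.4687 -0.0697  0.1117] tipz 0.0078
t 5.9 pos [ 0.4477 -0.4018  0.168 ] yaw -1.498 w 0.0143 F [-1.1 -0.6 -4. ] q6 0.66
to go mm [ 25.8 280.3  22.5] turn -1.552
```

>>> {"method": "play_rows", "body": {"series": [{"fingers":1,"dx":0,"dy":0,"dz":25,"turn":0},{"fingers":1,"dx":2,"dy":16,"dz":20,"turn":0.1},{"fingers":1,"dx":2,"dy":16,"dz":0,"turn":0.1},{"fingers":1,"dx":2,"dy":16,"dz":0,"turn":0.1},{"fingers":1,"dx":2,"dy":16,"dz":0,"turn":0.1},{"fingers":1,"dx":2,"dy":16,"dz":0,"turn":0.1},{"fingers":1,"dx":2,"dy":16,"dz":0,"turn":0.1},{"fingers":1,"dx":2,"dy":16,"dz":0,"turn":0.1},{"fingers":1,"dx":2,"dy":16,"dz":0,"turn":0.1},{"fingers":1,"dx":2,"dy":16,"dz":0,"turn":0.1},{"fingers":1,"dx":2,"dy":16,"dz":0,"turn":0.1},{"fingers":1,"dx":2,"dy":16,"dz":0,"turn":0.1},{"fingers":1,"dx":2,"dy":16,"dz":0,"turn":0.1},{"fingers":1,"dx":2,"dy":16,"dz":0,"turn":0.1},{"fingers":1,"dx":2,"dy":16,"dz":0,"turn":0.1},{"fingers":1,"dx":0,"dy":16,"dz":0,"turn":0.1},{"fingers":1,"dx":0,"dy":8,"dz":0,"turn":0},{"fingers":1,"dx":0,"dy":0,"dz":0,"turn":0}]}}

```text
clock: 7.4
position: [0.4652, -0.1372, 0.1883]
ee_rot: [0.001, 0.999, 0.036, -0.01]
contact_force: [-0.4, 0.6, -3.9]
width: 0.0144
```

```bash
python3 - <<'E'
from h import *
where(*gripS(-.04,.43,.05)[0],yaw=YB);print(get_state()["ee_rot"])
E
```

```text
t 7.4 pos [ 0.4652 -0.1372  0.1883] yaw 0.072 w 0.0144 F [-0.4  0.6 -3.9] q6 -0.49
to go mm [ 8.3 15.7  2.2] turn 0.019
[ 9.09810259e-04  9.99304468e-01  3.60308313e-02 -9.56719823e-03]
```

>>> {"method": "play_rows", "body": {"series": [{"fingers":1,"dx":6,"dy":12,"dz":-5,"turn":0.02},{"fingers":1,"dx":2,"dy":10,"dz":-10,"turn":0},{"fingers":1,"dx":0,"dy":4,"dz":-10,"turn":0},{"fingers":1,"dx":0,"dy":0,"dz":0,"turn":0}]}}

```text
clock: 7.73
position: [0.4738, -0.113, 0.1611]
ee_rot: [0.003, 0.999, 0.042, -0.01]
contact_force: [-0.7, 0.9, -3.0]
width: 0.0144
```

```bash
python3 - <<'E'
from h import *
s,y=pose(); im=get_image("wrist"); where(*gripS(-.03,.43,.02)[0],yaw=YB); 
a=im["pixels"].copy()
for P,c in (((0,.075,.026),(255,0,0)),((-.06,.04,.04),(255,0,255)),((-.06,.11,.04),(255,0,255)),((0,.122,.034),(255,255,0)),((0,.04,.034),(255,255,0)),((0,.11,.034),(255,255,0))):
    p=proj(im,S2W(P,SP),s)[0]; print(P,p.round()); cv2.circle(a,tuple(int(v) for v in p),3,c,-1)
im["pixels"]=a; save(im,"w1.png")
save(get_image("top"),"tz.png")
E
```

```text
t 7.78 pos [ 0.4743 -0.1136  0.1619] yaw 0.084 w 0.0143 F [-0.2  0.2 -3.8] q6 -0.45
to go mm [-1.7  2.  -8.9] turn 0.008
(0, 0.075, 0.026) [ 318. -148.]
(-0.06, 0.04, 0.04) [374. -42.]
(-0.06, 0.11, 0.04) [263. -40.]
(0, 0.122, 0.034) [ 238. -155.]
(0, 0.04, 0.034) [ 377. -158.]
(0, 0.11, 0.034) [ 258. -155.]
```

View pics/w1.png

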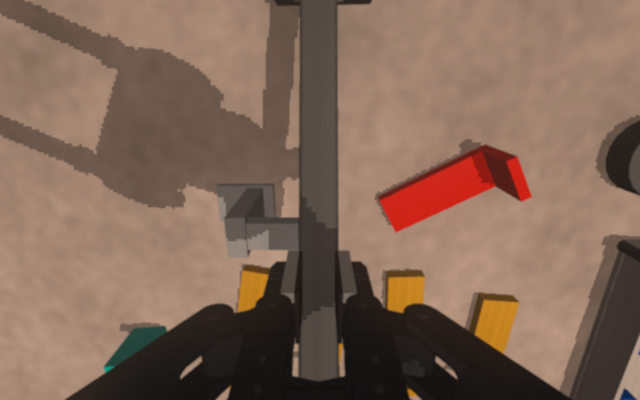

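The bar lies down the image centre, with the keeper at (260,235) just to its left. It is lined up, so I'll go on to the front of the notch.

>>> {"method": "play_rows", "body": {"series": [{"fingers":1,"dx":-1,"dy":4,"dz":-8,"turn":0.01},{"fingers":1,"dx":-2,"dy":7,"dz":-9,"turn":0},{"fingers":1,"dx":0,"dy":7,"dz":-9,"turn":0},{"fingers":1,"dx":0,"dy":0,"dz":0,"turn":0}]}}

```text
clock: 8.17
position: [0.4735, -0.0986, 0.1366]
ee_rot: [0.005, 0.999, 0.045, -0.006]
contact_force: [-1.4, 0.2, -4.7]
width: 0.0144
```

```bash
python3 - <<'E'
from h import *
s,y=pose(); where(*gripS(-.012,.43,.006)[0],yaw=YB); 
b=get_image("top"); a=get_image("scene")
A=cv2.resize(a["pixels"][150:270,300:420],None,fx=4,fy=4,interpolation=2);B=cv2.resize(b["pixels"][190:310,250:370],None,fx=4,fy=4,interpolation=2)
cv2.imwrite("pics/c1.png",np.hstack([A,B[:480]])[:,:,::-1][:, :800+160] if 0 else cv2.resize(np.hstack([A,B])[:,:,::-1],(800,400)))
g=np.array(s["position"])+[0,0,-.0094]
for p in(.4,.43): print(proj(a,toe(a,g,y+np.pi/2,p,.207)),proj(b,toe(a,g,y+np.pi/2,p,.207)))
E
```

```text
t 8.17 pos [ 0.4735 -0.0986  0.1366] yaw 0.089 w 0.0144 F [-1.4  0.2 -4.7] q6 -0.42
to go mm [-2.6  4.9 -7.4] turn 0.002
[[379.77618641 206.77185075]] [[276.84370302 226.03271797]]
[[378.79315311 207.63215351]] [[277.8786687  226.16970872]]
```

View pics/c1.png

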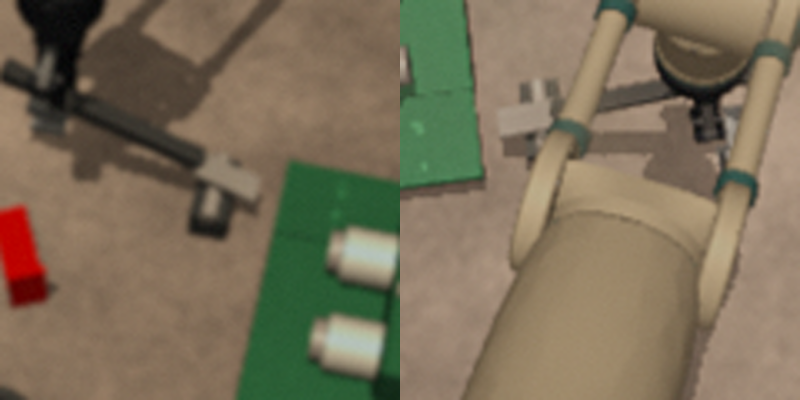

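```bash
python3 - <<'E'
from h import *
b=get_image("top"); print(proj(b,S2W([(0,.04,.034),(0,.075,.034),(-.02,.075,.03)],SP)))
for t,c in((-.008,.006),(.014,.005)): where(*gripS(t,.43,c,L=.202,y=.078)[0],yaw=YB)
E
```

```text
[[272.19697847 216.63141535]
 [273.38624157 227.77803714]
 [279.9728696  227.11486319]]
t 8.32 pos [ 0.4752 -0.0999  0.1384] yaw 0.09 w 0.0141 F [-0.1  0.2 -4.2] q6 -0.42
to go mm [ -8.   14.5 -13. ] turn 0.002
t 8.32 pos [ 0.4752 -0.0999  0.1384] yaw 0.09 w 0.0141 F [-0.1  0.2 -4.2] q6 -0.42
to go mm [-10.   36.4 -24.2] turn 0.002
```

>>> {"method": "play_rows", "body": {"series": [{"fingers":1,"dx":-4,"dy":6,"dz":-6,"turn":0},{"fingers":1,"dx":-4,"dy":7,"dz":-6,"turn":0},{"fingers":1,"dx":0,"dy":4,"dz":-3,"turn":0},{"fingers":1,"dx":-1,"dy":7,"dz":-4,"turn":0},{"fingers":1,"dx":-1,"dy":7,"dz":-3,"turn":0},{"fingers":1,"dx":0,"dy":5,"dz":-2,"turn":0},{"fingers":1,"dx":0,"dy":0,"dz":0,"turn":0}]}}

```text
clock: 8.9
position: [0.4647, -0.0609, 0.1132]
ee_rot: [0.007, 0.999, 0.044, -0.003]
contact_force: [0.1, -0.4, -3.7]
width: 0.0142
```

```bash
python3 - <<'E'
from h import *
for t,c in((.014,.005),): where(*gripS(t,.43,c,L=.202,y=.078)[0],yaw=YB)
E
```

```text
t 8.9 pos [ 0.4647 -0.0609  0.1132] yaw 0.088 w 0.0142 F [ 0.1 -0.4 -3.7] q6 -0.35
to go mm [ 0.4 -2.5  0.9] turn 0.003
```

```bash
python3 - <<'E'
from h import *
P=[]
for p in (.43,.36,.3,.24,.18,.12,.06,0,-.02):
    tx=-.06+.008*np.sin(p); d=.080-.008*(.43-p); tip=tx+d*np.cos(p)
    g,tz=gripS(tip,p,0,L=.202,y=.078); P.append(g); print(p,g.round(4),round(tip,4),round(tz,4))
print((np.diff(P,axis=0)*1000).round(1)); where(*P[0])
E
```

```text
0.43 [ 0.465  -0.0614  0.1077] 0.0161 0.0059
0.36 [ 0.4654 -0.0663  0.1005] 0.0172 0.0115
0.3 [ 0.4658 -0.0701  0.094 ] 0.0178 0.0163
0.24 [ 0.4661 -0.0735  0.0873] 0.0181 0.0211
0.18 [ 0.4664 -0.0765  0.0803] 0.0182 0.0259
0.12 [ 0.4666 -0.0791  0.0732] 0.0179 0.0307
0.06 [ 0.4668 -0.0813  0.0659] 0.0174 0.0354
0 [ 0.467  -0.083   0.0584] 0.0166 0.04
-0.02 [ 0.467  -0.0835  0.0559] 0.0162 0.0415
[[ 0.4 -4.9 -7.2]
 [ 0.3 -3.8 -6.5]
 [ 0.3 -3.4 -6.7]
 [ 0.3 -3.  -6.9]
 [ 0.2 -2.6 -7.1]
 [ 0.2 -2.2 -7.3]
 [ 0.2 -1.7 -7.5]
 [ 0.  -0.5 -2.5]]
t 8.9 pos [ 0.4647 -0.0609  0.1132] yaw 0.088 w 0.0142 F [ 0.1 -0.4 -3.7] q6 -0.35
to go mm [ 0.2 -0.5 -5.5] turn None
```

>>> {"method": "play_rows", "body": {"series": [{"fingers":1,"dx":0,"dy":-1,"dz":-3,"turn":0},{"fingers":1,"dx":0,"dy":0,"dz":-3,"turn":0},{"fingers":1,"dx":0,"dy":0,"dz":-3,"turn":0},{"fingers":1,"dx":0,"dy":0,"dz":0,"turn":0}], "squeeze": 40}}

```text
clock: 9.23
position: [0.4658, -0.0614, 0.1042]
ee_rot: [0.007, 0.999, 0.045, -0.002]
contact_force: [-0.7, 0.5, -1.2]
width: 0.0145
```

>>> {"method": "play_rows", "body": {"series": [{"fingers":1,"dx":0,"dy":-3,"dz":-6,"turn":0},{"fingers":1,"dx":0,"dy":-3,"dz":-6,"turn":0},{"fingers":1,"dx":0,"dy":-3,"dz":-6,"turn":0},{"fingers":1,"dx":0,"dy":-2,"dz":-6,"turn":0},{"fingers":1,"dx":0,"dy":-2,"dz":-5,"turn":0},{"fingers":1,"dx":0,"dy":0,"dz":0,"turn":0}]}}

```text
clock: 9.73
position: [0.4671, -0.0752, 0.0791]
ee_rot: [0.006, 0.999, 0.045, -0.0]
contact_force: [-1.4, 0.7, 6.5]
width: 0.0141
```

```bash
python3 - <<'E'
from h import *
where(.467,-.083,.0584); print(get_state()["moment"],get_state()["ee_rot"])
b=get_image("top"); save(b,"tq.png",(250,190,370,310),4)
p=b["pixels"].astype(int); g=((p[...,1]>p[...,0]+25)&(p[...,1]>p[...,2]+15)).astype(np.uint8)
c=max(cv2.findContours(g,0,2)[0],key=cv2.contourArea);q=cv2.approxPolyDP(cv2.convexHull(c),3,True)[:,0]; print(q.tolist())
E
```

```text
t 9.73 pos [ 0.4671 -0.0752  0.0791] yaw 0.091 w 0.0141 F [-1.4  0.7  6.5] q6 -0.38
to go mm [ -0.1  -7.8 -20.7] turn None
[-1.83579615 -0.23201683 -0.2977023 ] [ 6.09231648e-03  9.98947334e-01  4.54654434e-02 -1.26647615e-05]
[[263, 154], [273, 242], [208, 249], [197, 238], [192, 164]]
```

>>> {"method": "play_rows", "body": {"series": [{"fingers":1,"dx":0,"dy":-2,"dz":-5,"turn":0},{"fingers":1,"dx":0,"dy":-2,"dz":-5,"turn":0},{"fingers":1,"dx":0,"dy":-2,"dz":-5,"turn":0},{"fingers":1,"dx":0,"dy":-1,"dz":-5,"turn":0},{"fingers":1,"dx":0,"dy":-1,"dz":-3,"turn":0},{"fingers":1,"dx":0,"dy":0,"dz":0,"turn":0}]}}

```text
clock: 10.28
position: [0.4667, -0.0826, 0.0602]
ee_rot: [0.005, 0.999, 0.049, 0.0]
contact_force: [-2.0, 4.6, 6.0]
width: 0.014
```

```bash
python3 - <<'E'
from h import *
where(.467,-.083,.0584); print(get_state()["moment"],get_state()["ee_rot"])
b=get_image("top"); a=get_image("scene")
A=cv2.resize(a["pixels"][150:270,300:420],(400,400),interpolation=2);B=cv2.resize(b["pixels"][190:310,250:370],(400,400),interpolation=2)
cv2.imwrite("pics/c2.png",np.hstack([A,B])[:,:,::-1])
E
```

```text
t 10.28 pos [ 0.4667 -0.0826  0.0602] yaw 0.097 w 0.014 F [-2.   4.6  6. ] q6 -0.41
to go mm [ 0.3 -0.4 -1.8] turn None
[0.36763531 0.32612216 0.63128294] [4.81368219e-03 9.98802839e-01 4.86792010e-02 2.27788397e-04]
```

View pics/c2.png

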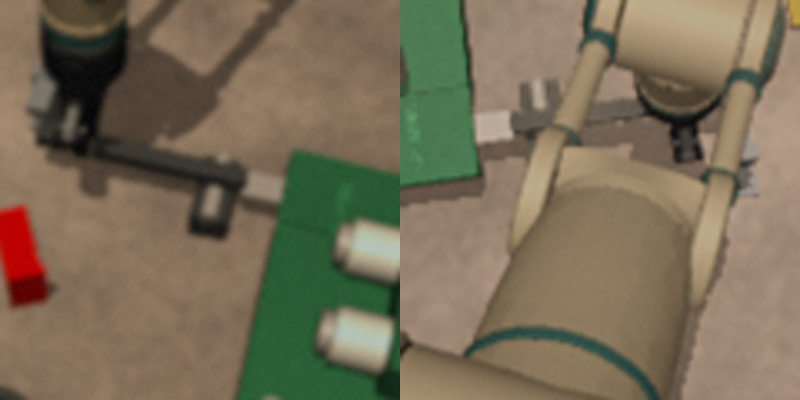

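>>> {"method": "play_rows", "body": {"series": [{"fingers":1,"dx":0,"dy":0,"dz":-4,"turn":0},{"fingers":1,"dx":0,"dy":0,"dz":-2,"turn":0},{"fingers":1,"dx":0,"dy":0,"dz":0,"turn":0}]}}

```text
clock: 10.63
position: [0.4667, -0.0827, 0.0572]
ee_rot: [0.005, 0.999, 0.051, 0.001]
contact_force: [-2.4, 2.2, 11.7]
width: 0.0142
```

>>> {"method": "play_rows", "body": {"series": [{"fingers":1,"dx":-4,"dy":0,"dz":-0.5,"turn":-0.03},{"fingers":1,"dx":-4,"dy":0,"dz":-0.5,"turn":-0.03},{"fingers":1,"dx":-4,"dy":0,"dz":-0.5,"turn":-0.03},{"fingers":1,"dx":0,"dy":0,"dz":0,"turn":0}]}}

```text
clock: 10.97
position: [0.4564, -0.0831, 0.0598]
ee_rot: [0.007, 1.0, 0.01, 0.003]
contact_force: [-4.9, 2.0, 8.5]
width: 0.0142
```

```bash
python3 - <<'E'
from h import *
where(.444,-.083,.057,yaw=YB-.18); print(get_state()["moment"])
E
```

```text
t 10.97 pos [ 0.4564 -0.0831  0.0598] yaw 0.02 w 0.0142 F [-4.9  2.   8.5] q6 -0.33
to go mm [-12.4   0.1  -2.8] turn -0.108
[0.26665714 0.63797855 0.7587501 ]
```

>>> {"method": "play_rows", "body": {"series": [{"fingers":1,"dx":0,"dy":0,"dz":-4,"turn":0},{"fingers":1,"dx":-1,"dy":0,"dz":-2,"turn":-0.01},{"fingers":1,"dx":-4,"dy":0,"dz":-2,"turn":-0.03},{"fingers":1,"dx":-4,"dy":0,"dz":-1.5,"turn":-0.03},{"fingers":1,"dx":0,"dy":0,"dz":0,"turn":0}]}}

```text
clock: 11.38
position: [0.4492, -0.0847, 0.0565]
ee_rot: [0.009, 1.0, -0.02, 0.006]
contact_force: [-5.8, 0.1, 14.7]
width: 0.0146
```

```bash
python3 - <<'E'
from h import *
where(.444,-.083,.057,yaw=YB-.18); print(get_state()["moment"])
E
```

```text
t 11.38 pos [ 0.4492 -0.0847  0.0565] yaw -0.039 w 0.0146 F [-5.8  0.1 14.7] q6 -0.27
to go mm [-5.2  1.7  0.5] turn -0.049
[0.5001903  1.05124586 0.83204432]
```

>>> {"method": "play_rows", "body": {"series": [{"fingers":1,"dx":-4,"dy":0,"dz":-1.5,"turn":-0.025},{"fingers":1,"dx":-3,"dy":1,"dz":-1,"turn":-0.025},{"fingers":1,"dx":0,"dy":0,"dz":0,"turn":0}]}}

```text
clock: 11.63
position: [0.4435, -0.0846, 0.0578]
ee_rot: [0.011, 0.999, -0.041, 0.008]
contact_force: [-3.7, 4.1, 9.4]
width: 0.014
```

```bash
python3 - <<'E'
from h import *
where(.444,-.083,.057,yaw=YB-.18); print(get_state()["moment"])
s,y=pose(); im=get_image("wrist");save(im,"w2.png"); b=get_image("top"); a=get_image("scene")
A=cv2.resize(a["pixels"][150:270,300:420],(400,400),interpolation=2);B=cv2.resize(im["pixels"][100:340,180:420],(400,400),interpolation=2)
cv2.imwrite("pics/c3.png",np.hstack([A,B])[:,:,::-1])
E
```

```text
t 11.63 pos [ 0.4435 -0.0846  0.0578] yaw -0.083 w 0.014 F [-3.7  4.1  9.4] q6 -0.23
to go mm [ 0.5  1.6 -0.8] turn -0.006
[0.8872185  0.67392695 0.889623  ]
```

View pics/c3.png

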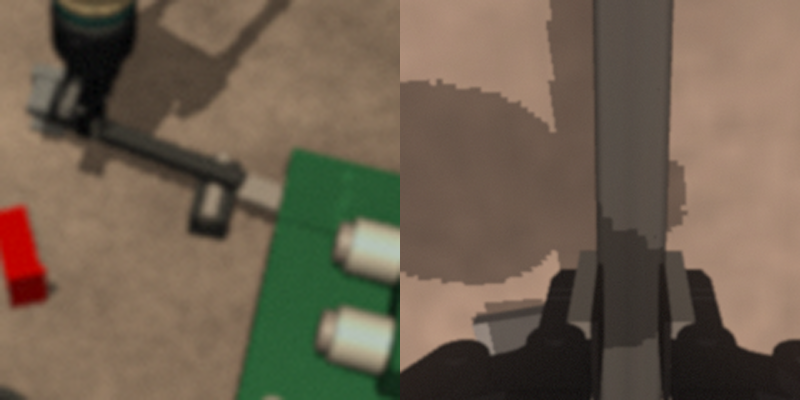

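>>> {"method": "play_rows", "body": {"series": [{"fingers":1,"dx":0,"dy":0,"dz":2,"turn":0},{"fingers":1,"dx":0,"dy":0,"dz":1.5,"turn":0},{"fingers":1,"dx":0,"dy":0,"dz":1.5,"turn":0},{"fingers":1,"dx":0,"dy":0,"dz":0,"turn":0}], "squeeze": 20}}

```text
clock: 12.12
position: [0.4427, -0.0842, 0.0624]
ee_rot: [0.011, 0.999, -0.038, 0.007]
contact_force: [-0.2, 2.9, 5.8]
width: 0.0144
```

```bash
python3 - <<'E'
from h import *
where(); print(get_state()["moment"])
E
```

```text
t 12.12 pos [ 0.4427 -0.0842  0.0624] yaw -0.076 w 0.0144 F [-0.2  2.9  5.8] q6 -0.24
[0.05192711 0.25280542 0.46867677]
```

>>> {"method": "play_rows", "body": {"series": [{"fingers":1,"dx":0,"dy":0,"dz":1,"turn":0},{"fingers":0.3,"dx":0,"dy":0,"dz":0,"turn":0},{"fingers":0.2,"dx":0,"dy":0,"dz":0,"turn":0},{"fingers":0.1,"dx":0,"dy":0,"dz":0,"turn":0},{"fingers":0.1,"dx":0,"dy":0,"dz":0,"turn":0},{"fingers":0.1,"dx":0,"dy":0,"dz":0,"turn":0}]}}

```text
clock: 12.62
position: [0.4442, -0.0854, 0.0637]
ee_rot: [0.011, 0.999, -0.04, 0.008]
contact_force: [-0.5, 0.4, 0.1]
width: 0.0387
```

>>> {"method": "play_rows", "body": {"series": [{"fingers":0.1,"dx":0,"dy":0,"dz":10,"turn":0},{"fingers":0.1,"dx":0,"dy":0,"dz":25,"turn":0},{"fingers":0.1,"dx":0,"dy":0,"dz":35,"turn":0},{"fingers":-0.3,"dx":0,"dy":-15,"dz":35,"turn":-0.1},{"fingers":-0.3,"dx":0,"dy":-35,"dz":20,"turn":-0.1},{"fingers":-0.3,"dx":0,"dy":-35,"dz":0,"turn":-0.1},{"fingers":-0.3,"dx":0,"dy":-35,"dz":0,"turn":-0.1},{"fingers":-0.3,"dx":0,"dy":-35,"dz":0,"turn":-0.1},{"fingers":-0.3,"dx":0,"dy":-35,"dz":0,"turn":-0.1},{"fingers":-0.3,"dx":0,"dy":-25,"dz":0,"turn":-0.1},{"fingers":-0.3,"dx":0,"dy":0,"dz":0,"turn":-0.1},{"fingers":-0.3,"dx":0,"dy":0,"dz":0,"turn":-0.1},{"fingers":-0.3,"dx":0,"dy":0,"dz":0,"turn":-0.1},{"fingers":-0.3,"dx":0,"dy":0,"dz":0,"turn":-0.1},{"fingers":-0.3,"dx":0,"dy":0,"dz":0,"turn":-0.1},{"fingers":-0.3,"dx":0,"dy":0,"dz":0,"turn":-0.1},{"fingers":-0.3,"dx":0,"dy":0,"dz":0,"turn":0}]}}

```text
clock: 14.03
position: [0.4415, -0.316, 0.2026]
ee_rot: [0.017, 0.748, -0.664, 0.007]
contact_force: [0.3, 0.7, 0.0]
width: 0.0557
```

```bash
python3 - <<'E'
from h import *
where(.414,-.3,.2); print(get_state()["ee_rot"])
s,y=pose(); im=get_image("wrist"); b=get_image("top"); a=get_image("scene")
A=cv2.resize(b["pixels"][140:300,240:400],(400,400),interpolation=2);B=cv2.resize(im["pixels"],(640,400),interpolation=2)
cv2.imwrite("pics/c4.png",np.hstack([A,cv2.resize(im["pixels"],(400,250))[:250].repeat(1,0) if 0 else np.vstack([cv2.resize(im["pixels"],(400,250)),cv2.resize(a["pixels"][150:210,310:406],(400,250))])[:400]])[:,:,::-1])
save(im,"w3.png")
for d in masks_of(im,"shim1"):
    m=d["region"]; print(round(d["p"],2),np.round(d["xy"]),m.sum(),np.median(im["pixels"][m],0).round(),ray(im,d["xy"],.012,s).round(3))
E
```

```text
t 14.03 pos [ 0.4415 -0.316   0.2026] yaw -1.452 w 0.0557 F [0.3 0.7 0. ] q6 0.74
to go mm [-27.5  16.   -2.6] turn None
[ 0.01736773  0.74775343 -0.66370727  0.00747193]
0.75 [242.  22.] 4947 [170. 122.  30.] [[ 0.563 -0.244  0.012]]
0.75 [100.  19.] 2388 [172.  24.  13.] [[ 0.55  -0.129  0.012]]
0.65 [247. 186.] 4027 [169. 113.  30.] [[ 0.42  -0.256  0.012]]
0.64 [475. 283.] 3247 [171.  17.   7.] [[ 0.335 -0.511  0.012]]
0.58 [260. 113.] 4462 [171. 118.  32.] [[ 0.491 -0.264  0.012]]
```

View pics/c4.png

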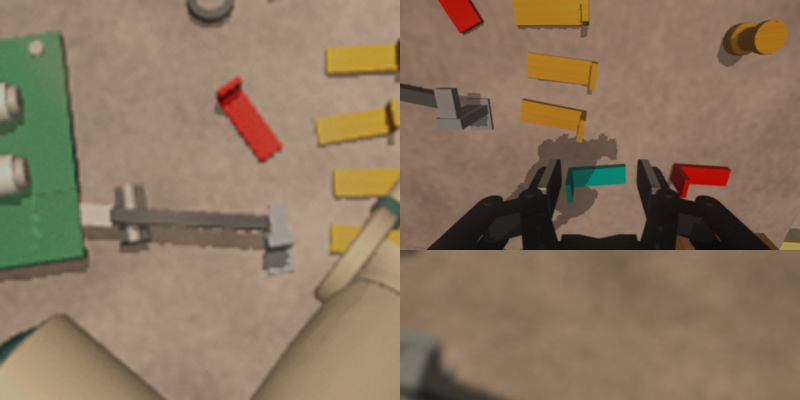

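Parked: the handle end sits under the keeper arm (c4 left, (280,225)), the toe is in the notch and the lip is raised. Next I'll fit the shim poses by silhouette.

```bash
cat >> h.py <<'E'
from scipy.optimize import minimize
def box(x0,x1,y0,y1,z0,z1): return np.array([(x,y,z) for x in(x0,x1) for y in(y0,y1) for z in(z0,z1)])
BX=[box(-.05,.05,-.017,.017,0,.012),box(-.05,-.042,-.017,.017,.012,.052)]
def brass(im):
    p=im["pixels"].astype(int); r,g,b=p[...,0],p[...,1],p[...,2]
    return (r>g+15)&(g>b*1.45+8)&(g>r*.5)
def fitshim(im,x0,st=None):
    M=brass(im)
    def render(x):
        a=np.zeros((400,640),np.uint8)
        for B in BX:
            h=cv2.convexHull(proj(im,S2W(B,x),st).astype(np.float32)*16); cv2.fillConvexPoly(a,h.astype(np.int32),1,shift=4)
        return a>0
    N=cv2.dilate(render(x0).astype(np.uint8),np.ones((41,41)))>0
    n,l=cv2.connectedComponents((M).astype(np.uint8)); m=M&N
    ids=np.bincount(l[m])[0:]; ids[0]=0; m=l==ids.argmax()
    def c(v):
        r=render(np.array(v)*[.01,.01,.1]); return 1-(r&m).sum()/max(1,(r|m).sum())
    best=min((minimize(c,np.array(x0)/[.01,.01,.1]+d,method="Nelder-Mead",options=dict(initial_simplex=None,maxfev=150)) for d in([0,0,0],[.8,.8,.5],[-.8,-.8,-.5])),key=lambda r:r.fun)
    x=best.x*[.01,.01,.1]; return x,1-best.fun
def tab(x): return S2W((-.046,0,0),x)[0][:2]
E
python3 - <<'E'
from h import *
s,y=pose(); w=get_image("wrist"); b=get_image("top"); a=get_image("scene")
S=dict(A=(.649,-.261,1.564),B=(.564,-.242,1.716),C=(.488,-.262,1.537),D=(.417,-.252,1.509))
for n,x in S.items():
    for k,im,st in(("w",w,s),("t",b,None),("s",a,None)):
        try: r,i=fitshim(im,x,st); print(n,k,r.round(4),"tab",tab(r).round(4),"iou",round(i,3))
        except Exception as e: print(n,k,e)
E
```

```text
A w index 0 is out of bounds for axis 0 with size 0
A t [ 0.6536 -0.2608  1.5633] tab [ 0.6533 -0.3068] iou 0.874
A s [ 0.6533 -0.2641  1.6194] tab [ 0.6556 -0.3101] iou 0.888
B w [ 0.567  -0.244   1.7028] tab [ 0.5731 -0.2896] iou 0.988
B t [ 0.5659 -0.2437  1.7081] tab [ 0.5722 -0.2893] iou 0.865
B s [ 0.564 -0.242  1.716] tab [ 0.5707 -0.2875] iou 0.0
C w [ 0.4919 -0.2623  1.5649] tab [ 0.4917 -0.3083] iou 0.969
C t [ 0.4923 -0.2545  1.548 ] tab [ 0.4913 -0.3004] iou 0.664
C s [ 0.5652 -0.2466  1.7336] tab [ 0.5727 -0.292 ] iou 0.87
D w [ 0.4187 -0.253   1.493 ] tab [ 0.4151 -0.2989] iou 0.942
D t [ 0.417 -0.252  1.509] tab [ 0.4142 -0.2979] iou 0.0
D s [ 0.417 -0.252  1.509] tab [ 0.4142 -0.2979] iou 0.0
```

>>> {"method": "play_rows", "body": {"series": [{"fingers":0,"dx":-13,"dy":9,"dz":0,"turn":-0.1},{"fingers":0,"dx":-13,"dy":9,"dz":0,"turn":-0.1},{"fingers":0,"dx":0,"dy":2,"dz":-20,"turn":0},{"fingers":0,"dx":0,"dy":2,"dz":-25,"turn":0},{"fingers":0,"dx":0,"dy":2,"dz":-25,"turn":0},{"fingers":0,"dx":0,"dy":2,"dz":-20,"turn":0},{"fingers":0,"dx":0,"dy":0,"dz":-15,"turn":0},{"fingers":0,"dx":0,"dy":0,"dz":0,"turn":0}]}}

```text
clock: 15.05
position: [0.4154, -0.2894, 0.0966]
ee_rot: [-0.018, -0.677, 0.735, -0.01]
contact_force: [-0.9, -1.2, -0.6]
width: 0.0424
```

```bash
python3 - <<'E'
from h import *
where(.4151,-.2989,.034,yaw=1.493); print(np.round(get_state()["ee_rot"],3))
E
```

```text
t 15.05 pos [ 0.4154 -0.2894  0.0966] yaw -1.653 w 0.0424 F [-0.9 -1.2 -0.6] q6 0.96
to go mm [ -0.3  -9.5 -62.6] turn 0.004
[-0.018 -0.677  0.735 -0.01 ]
```

>>> {"method": "play_rows", "body": {"series": [{"fingers":0,"dx":0,"dy":-8,"dz":-8,"turn":0},{"fingers":0,"dx":0,"dy":-1,"dz":-15,"turn":0},{"fingers":0,"dx":0,"dy":0,"dz":-15,"turn":0},{"fingers":0,"dx":0,"dy":0,"dz":-12,"turn":0},{"fingers":0,"dx":0,"dy":0,"dz":-7,"turn":0},{"fingers":0,"dx":0,"dy":0,"dz":0,"turn":0}]}}

```text
clock: 15.55
position: [0.4192, -0.3047, 0.0407]
ee_rot: [-0.018, -0.678, 0.735, -0.015]
contact_force: [-0.6, 0.7, 0.7]
width: 0.0429
```

```bash
python3 - <<'E'
from h import *
where(.4151,-.2989,.034,yaw=1.493); print(np.round(get_state()["ee_rot"],3))
E
```

```text
t 15.55 pos [ 0.4192 -0.3047  0.0407] yaw -1.65 w 0.0429 F [-0.6  0.7  0.7] q6 0.95
to go mm [-4.1  5.8 -6.7] turn 0.002
[-0.018 -0.678  0.735 -0.015]
```

>>> {"method": "play_rows", "body": {"series": [{"fingers":0,"dx":-4,"dy":5,"dz":-5,"turn":0},{"fingers":0,"dx":0,"dy":0,"dz":-1,"turn":0},{"fingers":1,"dx":0,"dy":0,"dz":0,"turn":0},{"fingers":1,"dx":0,"dy":0,"dz":0,"turn":0},{"fingers":1,"dx":0,"dy":0,"dz":0,"turn":0},{"fingers":1,"dx":0,"dy":0,"dz":0,"turn":0},{"fingers":1,"dx":0,"dy":0,"dz":0,"turn":0}], "squeeze": 60}}

```text
clock: 16.13
position: [0.417, -0.3006, 0.0389]
ee_rot: [-0.017, -0.677, 0.735, -0.018]
contact_force: [-0.4, 1.9, 5.1]
width: 0.0069
```

```bash
cat >> h.py <<'E'
def place(slot,dip,off=(0,0)):
    """TCP target world xy for tab when shim tip is dip inside the lip at stand y slot"""
    return S2W((dip-.096,slot,0),SP)[0][:2]
E
python3 - <<'E'
from h import *
where(.4151,-.2989,.034,yaw=1.493); print(np.round(get_state()["ee_rot"],3))
for d in(-.015,.04): print(place(.012,d).round(4))
E
```

```text
t 16.13 pos [ 0.417  -0.3006  0.0389] yaw -1.652 w 0.0069 F [-0.4  1.9  5.1] q6 0.95
to go mm [-1.9  1.7 -4.9] turn 0.004
[-0.017 -0.677  0.735 -0.018]
[ 0.5259 -0.0028]
[0.5209 0.0519]
```

>>> {"method": "play_rows", "body": {"series": [{"fingers":1,"dx":0,"dy":0,"dz":12,"turn":0},{"fingers":1,"dx":0,"dy":0,"dz":20,"turn":0},{"fingers":1,"dx":3,"dy":0,"dz":25,"turn":0.05},{"fingers":1,"dx":13,"dy":10,"dz":10,"turn":0.06},{"fingers":1,"dx":13,"dy":25,"dz":0,"turn":0.06},{"fingers":1,"dx":13,"dy":32,"dz":0,"turn":0},{"fingers":1,"dx":13,"dy":32,"dz":0,"turn":0},{"fingers":1,"dx":13,"dy":32,"dz":0,"turn":0},{"fingers":1,"dx":13,"dy":32,"dz":0,"turn":0},{"fingers":1,"dx":13,"dy":32,"dz":0,"turn":0},{"fingers":1,"dx":13,"dy":32,"dz":0,"turn":0},{"fingers":1,"dx":0,"dy":32,"dz":0,"turn":0},{"fingers":1,"dx":0,"dy":15,"dz":-10,"turn":0},{"fingers":1,"dx":0,"dy":0,"dz":0,"turn":0},{"fingers":1,"dx":0,"dy":0,"dz":0,"turn":0}]}}

```text
clock: 17.38
position: [0.5524, -0.0679, 0.126]
ee_rot: [0.038, 0.749, -0.656, 0.08]
contact_force: [-0.4, -0.0, -1.6]
width: 0.0068
```

```bash
python3 - <<'E'
from h import *
where(*place(.012,-.02),.041,yaw=SP[2]); s,y=pose(); print(np.round(s["ee_rot"],3),s["moment"])
b=get_image("top"); a=get_image("scene")
A=cv2.resize(a["pixels"][150:270,320:440],(400,400),interpolation=2);B=cv2.resize(b["pixels"][150:270,220:340],(400,400),interpolation=2)
cv2.imwrite("pics/c5.png",np.hstack([A,B])[:,:,::-1])
E
```

```text
t 17.38 pos [ 0.5524 -0.0679  0.126 ] yaw -1.442 w 0.0068 F [-0.4 -0.  -1.6] q6 1.39
to go mm [-26.1  60.  -85. ] turn -0.037
[ 0.038  0.749 -0.656  0.08 ] [0.03679215 0.04479278 0.01804603]
```

>>> {"method": "play_rows", "body": {"series": [{"fingers":1,"dx":0,"dy":-30,"dz":0,"turn":0},{"fingers":1,"dx":0,"dy":-30,"dz":0,"turn":0},{"fingers":1,"dx":0,"dy":-30,"dz":0,"turn":0},{"fingers":1,"dx":0,"dy":0,"dz":0,"turn":0}]}}

```text
clock: 17.82
position: [0.5516, -0.1655, 0.1271]
ee_rot: [0.039, 0.749, -0.657, 0.081]
contact_force: [-0.4, 0.4, -2.0]
width: 0.0065
```

```bash
cat >> h.py <<'E'
def tilt():
    s=get_state(); print("tool z xy",Rq(s["ee_rot"])[:2,2].round(3),"q",np.round(s["qpos"],3))
E
python3 - <<'E'
from h import *
where();tilt()
E
```

```text
t 17.82 pos [ 0.5516 -0.1655  0.1271] yaw -1.444 w 0.0065 F [-0.4  0.4 -2. ] q6 1.2
tool z xy [ 0.07  -0.165] q [-0.33   0.318  1.769 -0.165  0.941  1.199]
```

>>> {"method": "play_rows", "body": {"series": [{"fingers":1,"dx":0,"dy":10,"dz":0,"turn":0},{"fingers":1,"dx":0,"dy":10,"dz":0,"turn":0},{"fingers":1,"dx":0,"dy":10,"dz":0,"turn":0},{"fingers":1,"dx":0,"dy":10,"dz":0,"turn":0},{"fingers":1,"dx":0,"dy":10,"dz":0,"turn":0},{"fingers":1,"dx":0,"dy":10,"dz":0,"turn":0},{"fingers":1,"dx":0,"dy":0,"dz":0,"turn":0}]}}

```text
clock: 18.4
position: [0.5492, -0.1012, 0.1274]
ee_rot: [0.039, 0.747, -0.659, 0.08]
contact_force: [-0.6, 1.0, -2.3]
width: 0.0066
```

```bash
python3 - <<'E'
from h import *
where();tilt()
E
```

```text
t 18.4 pos [ 0.5492 -0.1012  0.1274] yaw -1.451 w 0.0066 F [-0.6  1.  -2.3] q6 1.33
tool z xy [ 0.068 -0.163] q [-0.215  0.303  1.791 -0.179  0.953  1.329]
```

>>> {"method": "play_rows", "body": {"series": [{"fingers":1,"dx":0,"dy":0,"dz":0,"turn":-0.1},{"fingers":1,"dx":0,"dy":0,"dz":0,"turn":-0.1},{"fingers":1,"dx":0,"dy":0,"dz":0,"turn":-0.1},{"fingers":1,"dx":0,"dy":0,"dz":0,"turn":0}]}}

```text
clock: 18.73
position: [0.5489, -0.0962, 0.1277]
ee_rot: [-0.051, -0.638, 0.765, -0.073]
contact_force: [0.5, 0.1, -2.2]
width: 0.0065
```

```bash
python3 - <<'E'
from h import *
where();tilt()
E
```

```text
t 18.73 pos [ 0.5489 -0.0962  0.1277] yaw -1.756 w 0.0065 F [ 0.5  0.1 -2.2] q6 1.66
tool z xy [ 0.016 -0.177] q [-0.19   0.326  1.753 -0.202  1.022  1.664]
```

>>> {"method": "play_rows", "body": {"series": [{"fingers":1,"dx":-30,"dy":0,"dz":0,"turn":0},{"fingers":1,"dx":-30,"dy":0,"dz":0,"turn":0},{"fingers":1,"dx":-30,"dy":0,"dz":0,"turn":0},{"fingers":1,"dx":0,"dy":0,"dz":0,"turn":0}]}}

```text
clock: 19.07
position: [0.4577, -0.0941, 0.1268]
ee_rot: [-0.051, -0.644, 0.76, -0.074]
contact_force: [-1.6, 0.3, -3.6]
width: 0.0067
```

```bash
python3 - <<'E'
from h import *
where();tilt()
E
```

```text
t 19.07 pos [ 0.4577 -0.0941  0.1268] yaw -1.74 w 0.0067 F [-1.6  0.3 -3.6] q6 1.63
tool z xy [ 0.018 -0.177] q [-0.223  0.201  1.942 -0.209  0.95   1.63 ]
```

View pics/c5.png

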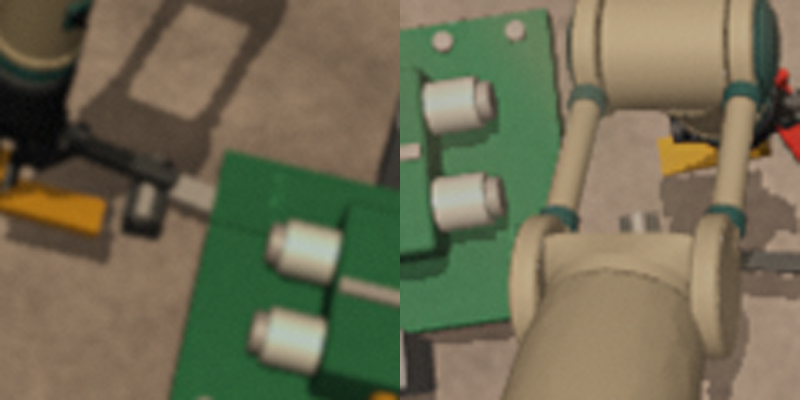

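>>> {"method": "play_rows", "body": {"series": [{"fingers":1,"dx":0,"dy":-32,"dz":20,"turn":0.1},{"fingers":1,"dx":0,"dy":-32,"dz":20,"turn":0.1},{"fingers":1,"dx":0,"dy":-32,"dz":0,"turn":0.1},{"fingers":1,"dx":0,"dy":0,"dz":0,"turn":0}]}}

```text
clock: 19.4
position: [0.456, -0.1835, 0.166]
ee_rot: [0.041, 0.754, -0.65, 0.081]
contact_force: [1.1, 0.6, -2.2]
width: 0.007
```

```bash
python3 - <<'E'
from h import *
where();tilt()
E
```

```text
t 19.4 pos [ 0.456  -0.1835  0.166 ] yaw -1.427 w 0.007 F [ 1.1  0.6 -2.2] q6 1.06
tool z xy [ 0.069 -0.167] q [-0.436  0.153  1.89  -0.149  0.969  1.063]
```

>>> {"method": "play_rows", "body": {"series": [{"fingers":1,"dx":26,"dy":32,"dz":0,"turn":0},{"fingers":1,"dx":26,"dy":32,"dz":0,"turn":0},{"fingers":1,"dx":26,"dy":32,"dz":0,"turn":0},{"fingers":1,"dx":0,"dy":0,"dz":0,"turn":0}]}}

```text
clock: 19.73
position: [0.5356, -0.0886, 0.1679]
ee_rot: [0.041, 0.752, -0.652, 0.084]
contact_force: [0.0, -0.8, -3.0]
width: 0.007
```

```bash
python3 - <<'E'
from h import *
where();tilt()
E
```

```text
t 19.73 pos [ 0.5356 -0.0886  0.1679] yaw -1.434 w 0.007 F [ 0.  -0.8 -3. ] q6 1.32
tool z xy [ 0.073 -0.17 ] q [-0.192  0.241  1.768 -0.179  1.035  1.321]
```

>>> {"method": "play_rows", "body": {"series": [{"fingers":1,"dx":-3,"dy":20,"dz":-20,"turn":-0.045},{"fingers":1,"dx":-3,"dy":20,"dz":-25,"turn":0},{"fingers":1,"dx":-3,"dy":20,"dz":-25,"turn":0},{"fingers":1,"dx":0,"dy":6,"dz":-15,"turn":0},{"fingers":1,"dx":0,"dy":0,"dz":0,"turn":0}]}}

```text
clock: 20.15
position: [0.53, -0.0158, 0.0818]
ee_rot: [0.041, 0.741, -0.664, 0.086]
contact_force: [-0.4, -0.3, -3.4]
width: 0.0068
```

```bash
python3 - <<'E'
from h import *
where(*place(.012,-.025),.041,yaw=SP[2]);tilt()
E
```

```text
t 20.15 pos [ 0.53   -0.0158  0.0818] yaw -1.466 w 0.0068 F [-0.4 -0.3 -3.4] q6 1.56
to go mm [ -3.2   3.  -40.8] turn -0.013
tool z xy [ 0.074 -0.175] q [-0.047  0.329  1.895 -0.23   0.847  1.562]
```

>>> {"method": "play_rows", "body": {"series": [{"fingers":1,"dx":-2,"dy":-4,"dz":-10,"turn":0},{"fingers":1,"dx":0,"dy":0,"dz":-6,"turn":0},{"fingers":1,"dx":0,"dy":0,"dz":-4,"turn":0},{"fingers":1,"dx":0,"dy":0,"dz":-3,"turn":0},{"fingers":1,"dx":0,"dy":0,"dz":-2,"turn":0},{"fingers":1,"dx":0,"dy":0,"dz":-2,"turn":0},{"fingers":1,"dx":0,"dy":0,"dz":-2,"turn":0},{"fingers":1,"dx":0,"dy":0,"dz":-2,"turn":0}]}}

```text
clock: 20.82
position: [0.531, -0.0206, 0.0534]
ee_rot: [0.039, 0.743, -0.662, 0.09]
contact_force: [-2.2, -2.2, 6.3]
width: 0.0067
```

```bash
python3 - <<'E'
from h import *
where(*place(.012,-.025),.041,yaw=SP[2]);tilt();print(get_state()["moment"])
E
```

```text
t 20.82 pos [ 0.531  -0.0206  0.0534] yaw -1.461 w 0.0067 F [-2.2 -2.2  6.3] q6 1.57
to go mm [ -4.2   7.8 -12.4] turn -0.018
tool z xy [ 0.081 -0.177] q [-0.055  0.365  1.933 -0.25   0.768  1.574]
[0.22506034 0.5884678  0.11417897]
```

>>> {"method": "play_rows", "body": {"series": [{"fingers":1,"dx":0,"dy":0,"dz":-4,"turn":0},{"fingers":1,"dx":0,"dy":0,"dz":-4,"turn":0},{"fingers":1,"dx":0,"dy":0,"dz":-4,"turn":0},{"fingers":1,"dx":0,"dy":0,"dz":-4,"turn":0},{"fingers":1,"dx":0,"dy":0,"dz":-4,"turn":0},{"fingers":1,"dx":0,"dy":0,"dz":-4,"turn":0}], "squeeze": 110}}

```text
clock: 21.32
position: [0.5331, -0.024, 0.0471]
ee_rot: [0.039, 0.742, -0.662, 0.095]
contact_force: [-8.8, 0.2, 28.7]
width: 0.0062
```

```bash
python3 - <<'E'
from h import *
where(*place(.012,-.025),.041,yaw=SP[2]);tilt();print(get_state()["moment"])
E
```

```text
t 21.32 pos [ 0.5331 -0.024   0.0471] yaw -1.464 w 0.0062 F [-8.8  0.2 28.7] q6 1.59
to go mm [-6.3 11.3 -6.1] turn -0.015
tool z xy [ 0.09  -0.184] q [-0.057  0.373  1.943 -0.268  0.741  1.591]
[2.12245175 1.96348405 0.39627335]
```

>>> {"method": "play_rows", "body": {"series": [{"fingers":1,"dx":-4,"dy":2,"dz":4,"turn":-0.015},{"fingers":1,"dx":-2,"dy":8,"dz":0,"turn":0},{"fingers":1,"dx":-1,"dy":8,"dz":0,"turn":0},{"fingers":1,"dx":-1,"dy":8,"dz":0,"turn":0},{"fingers":1,"dx":-1,"dy":8,"dz":0,"turn":0},{"fingers":1,"dx":0,"dy":8,"dz":0,"turn":0},{"fingers":1,"dx":0,"dy":0,"dz":0,"turn":0}], "squeeze": 60}}

```text
clock: 21.9
position: [0.5257, 0.0215, 0.0561]
ee_rot: [0.036, 0.736, -0.669, 0.098]
contact_force: [0.1, 0.5, -3.0]
width: 0.0058
```

```bash
python3 - <<'E'
from h import *
where(*place(.012,.04),.041,yaw=SP[2]);tilt();print(get_state()["moment"])
E
```

```text
t 21.9 pos [0.5257 0.0215 0.0561] yaw -1.484 w 0.0058 F [ 0.1  0.5 -3. ] q6 1.7
to go mm [ -4.8  30.4 -15.1] turn 0.005
tool z xy [ 0.095 -0.184] q [ 0.035  0.357  1.94  -0.271  0.773  1.7  ]
[0.12081349 0.0535675  0.01658793]
```

>>> {"method": "play_rows", "body": {"series": [{"fingers":1,"dx":-1,"dy":0,"dz":-4,"turn":0},{"fingers":1,"dx":-1,"dy":4,"dz":-3,"turn":0},{"fingers":1,"dx":-1,"dy":7,"dz":-1,"turn":0},{"fingers":1,"dx":-1,"dy":7,"dz":0,"turn":0},{"fingers":1,"dx":-1,"dy":7,"dz":0,"turn":0},{"fingers":1,"dx":0,"dy":0,"dz":0,"turn":0}]}}

```text
clock: 22.4
position: [0.5308, 0.0392, 0.0578]
ee_rot: [0.037, 0.738, -0.664, 0.111]
contact_force: [-1.0, 1.1, -2.1]
width: 0.0057
```

```bash
python3 - <<'E'
from h import *
where(*place(.012,.04),.041,yaw=SP[2]);tilt();print(get_state()["moment"])
a=get_image("scene"); b=get_image("top")
A=cv2.resize(a["pixels"][150:270,320:440],(400,400),interpolation=2);B=cv2.resize(b["pixels"][150:270,220:340],(400,400),interpolation=2)
cv2.imwrite("pics/c6.png",np.hstack([A,B])[:,:,::-1])
x0=np.r_[S2W((-.01,.012,0),SP)[0][:2],SP[2]]
for im in(a,b): print(fitshim(im,x0))
E
```

```text
t 22.4 pos [0.5308 0.0392 0.0578] yaw -1.476 w 0.0057 F [-1.   1.1 -2.1] q6 1.76
to go mm [-10.   12.8 -16.8] turn -0.004
tool z xy [ 0.114 -0.202] q [ 0.083  0.361  1.934 -0.307  0.771  1.761]
[0.28361382 0.11371439 0.03954744]
(array([0.51860343, 0.08028272, 1.57229376]), np.float64(0.6609808102345416))
(array([0.5112314 , 0.08783693, 1.86198854]), np.float64(0.028061224489795866))
```

View pics/c6.png

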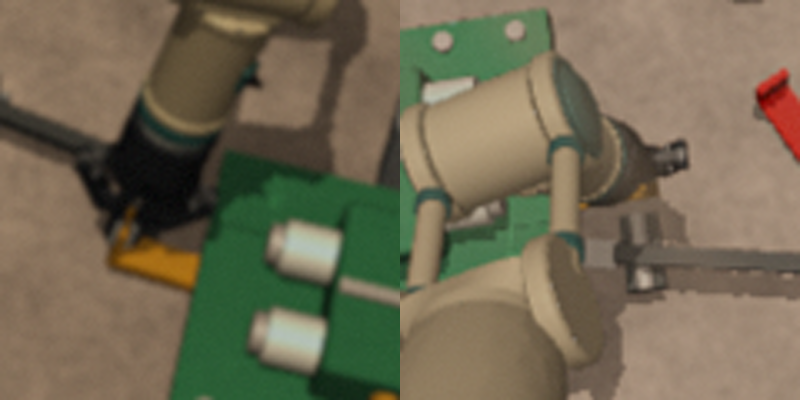

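>>> {"method": "play_rows", "body": {"series": [{"fingers":0.8,"dx":0,"dy":0,"dz":0,"turn":0},{"fingers":0.6,"dx":0,"dy":0,"dz":0,"turn":0},{"fingers":0.6,"dx":0,"dy":0,"dz":0,"turn":0},{"fingers":0.6,"dx":0,"dy":0,"dz":0,"turn":0},{"fingers":0.6,"dx":0,"dy":0,"dz":0,"turn":0}]}}

```text
clock: 22.92
position: [0.5298, 0.0379, 0.0556]
ee_rot: [0.039, 0.739, -0.664, 0.109]
contact_force: [0.5, -0.2, -0.2]
width: 0.0169
```

```bash
python3 - <<'E'
from h import *
where();tilt()
E
```

```text
t 22.92 pos [0.5298 0.0379 0.0556] yaw -1.475 w 0.0169 F [ 0.5 -0.2 -0.2] q6 1.76
tool z xy [ 0.11  -0.203] q [ 0.081  0.364  1.936 -0.308  0.77   1.76 ]
```

>>> {"method": "play_rows", "body": {"series": [{"fingers":0.6,"dx":0,"dy":0,"dz":8,"turn":0},{"fingers":0.6,"dx":0,"dy":0,"dz":12,"turn":0},{"fingers":0.6,"dx":0,"dy":0,"dz":15,"turn":0},{"fingers":0.6,"dx":0,"dy":0,"dz":15,"turn":0},{"fingers":0.6,"dx":0,"dy":0,"dz":15,"turn":0},{"fingers":0.6,"dx":0,"dy":0,"dz":15,"turn":0},{"fingers":0.6,"dx":0,"dy":0,"dz":15,"turn":0},{"fingers":0.6,"dx":0,"dy":0,"dz":0,"turn":0}]}}

```text
clock: 23.58
position: [0.5282, 0.0376, 0.1571]
ee_rot: [0.039, 0.739, -0.664, 0.108]
contact_force: [0.5, 0.3, 0.7]
width: 0.0169
```

```bash
python3 - <<'E'
from h import *
where();tilt()
E
```

```text
t 23.58 pos [0.5282 0.0376 0.1571] yaw -1.474 w 0.0169 F [0.5 0.3 0.7] q6 1.67
tool z xy [ 0.108 -0.202] q [ 0.08   0.242  1.806 -0.25   1.015  1.669]
```

>>> {"method": "play_rows", "body": {"series": [{"fingers":1,"dx":8,"dy":-3,"dz":0,"turn":0.115},{"fingers":1,"dx":8,"dy":-3,"dz":0,"turn":0.115},{"fingers":1,"dx":8,"dy":-3,"dz":0,"turn":0.115},{"fingers":1,"dx":8,"dy":-3,"dz":0,"turn":0.115},{"fingers":1,"dx":8,"dy":0,"dz":0,"turn":0.115},{"fingers":1,"dx":8,"dy":0,"dz":0,"turn":0.115},{"fingers":1,"dx":8,"dy":0,"dz":0,"turn":0.115},{"fingers":1,"dx":8,"dy":0,"dz":0,"turn":0.115},{"fingers":1,"dx":8,"dy":0,"dz":0,"turn":0.115},{"fingers":1,"dx":8,"dy":0,"dz":0,"turn":0.115},{"fingers":1,"dx":8,"dy":0,"dz":0,"turn":0.115},{"fingers":1,"dx":8,"dy":0,"dz":0,"turn":0.115},{"fingers":1,"dx":8,"dy":0,"dz":0,"turn":0.115},{"fingers":1,"dx":0,"dy":0,"dz":0,"turn":0.115},{"fingers":1,"dx":0,"dy":0,"dz":0,"turn":0.115},{"fingers":1,"dx":0,"dy":0,"dz":0,"turn":0.115},{"fingers":1,"dx":0,"dy":0,"dz":0,"turn":0.115},{"fingers":1,"dx":0,"dy":0,"dz":0,"turn":0.115},{"fingers":1,"dx":0,"dy":0,"dz":0,"turn":0.115},{"fingers":1,"dx":0,"dy":0,"dz":0,"turn":0.115}]}}

```text
clock: 25.25
position: [0.6275, 0.0252, 0.148]
ee_rot: [-0.087, 0.884, 0.454, 0.07]
contact_force: [0.0, -0.4, -0.3]
width: 0.0001
```

```bash
python3 - <<'E'
from h import *
where(*S2W((-.04,-.11,.055),SP)[0],yaw=SP[2]);tilt()
E
```

```text
t 25.25 pos [0.6275 0.0252 0.148 ] yaw 0.94 w 0.0001 F [ 0.  -0.4 -0.3] q6 -1.24
to go mm [ 13.4  53.8 -93. ] turn 0.723
tool z xy [0.045 0.217] q [-0.197  0.404  1.576  0.243  1.17  -1.243]
```

>>> {"method": "play_rows", "body": {"series": [{"fingers":1,"dx":4,"dy":8,"dz":-20,"turn":0.1},{"fingers":1,"dx":4,"dy":8,"dz":-20,"turn":0.1},{"fingers":1,"dx":4,"dy":8,"dz":-20,"turn":0.1},{"fingers":1,"dx":0,"dy":8,"dz":-20,"turn":0},{"fingers":1,"dx":0,"dy":8,"dz":-10,"turn":0},{"fingers":1,"dx":0,"dy":0,"dz":0,"turn":0}]}}

```text
clock: 25.75
position: [0.6408, 0.0642, 0.0521]
ee_rot: [-0.096, 0.801, 0.588, 0.056]
contact_force: [-0.8, -0.4, 0.4]
width: -0.0005
```

```bash
python3 - <<'E'
from h import *
where(*S2W((-.025,-.11,.05),SP)[0],yaw=SP[2]);tilt()
E
```

```text
t 25.75 pos [0.6408 0.0642 0.0521] yaw 1.257 w -0.0005 F [-0.8 -0.4  0.4] q6 -1.52
to go mm [-1.3 29.7 -2.1] turn 0.406
tool z xy [-0.023  0.22 ] q [-0.128  0.542  1.603  0.249  1.062 -1.523]
```

>>> {"method": "play_rows", "body": {"series": [{"fingers":1,"dx":0,"dy":8,"dz":0,"turn":0},{"fingers":1,"dx":0,"dy":8,"dz":0,"turn":0},{"fingers":1,"dx":0,"dy":8,"dz":0,"turn":0},{"fingers":1,"dx":0,"dy":5,"dz":0,"turn":0},{"fingers":1,"dx":0,"dy":5,"dz":0,"turn":0},{"fingers":1,"dx":0,"dy":5,"dz":0,"turn":0},{"fingers":1,"dx":0,"dy":5,"dz":0,"turn":0},{"fingers":1,"dx":0,"dy":5,"dz":0,"turn":0}]}}

```text
clock: 26.42
position: [0.6418, 0.1122, 0.0546]
ee_rot: [-0.091, 0.801, 0.589, 0.055]
contact_force: [-2.9, -21.5, 3.6]
width: -0.0
```

```bash
python3 - <<'E'
from h import *
where();tilt()
E
```

```text
t 26.42 pos [0.6418 0.1122 0.0546] yaw 1.261 w -0.0 F [ -2.9 -21.5   3.6] q6 -1.44
tool z xy [-0.019  0.21 ] q [-0.049  0.539  1.599  0.244  1.047 -1.445]
```

>>> {"method": "play_rows", "body": {"series": [{"fingers":1,"dx":0,"dy":7,"dz":0,"turn":0},{"fingers":1,"dx":0,"dy":7,"dz":0,"turn":0},{"fingers":1,"dx":0,"dy":7,"dz":0,"turn":0},{"fingers":1,"dx":0,"dy":7,"dz":0,"turn":0},{"fingers":1,"dx":0,"dy":7,"dz":0,"turn":0},{"fingers":1,"dx":0,"dy":7,"dz":0,"turn":0},{"fingers":1,"dx":0,"dy":7,"dz":0,"turn":0},{"fingers":1,"dx":0,"dy":7,"dz":0,"turn":0}]}}

```text
clock: 27.08
position: [0.642, 0.113, 0.0556]
ee_rot: [-0.047, 0.794, 0.605, 0.025]
contact_force: [-1.6, -17.1, 1.8]
width: -0.0002
```

```bash
python3 - <<'E'
from h import *
where();tilt()
E
```

```text
t 27.08 pos [0.642  0.113  0.0556] yaw 1.3 w -0.0002 F [ -1.6 -17.1   1.8] q6 -1.36
tool z xy [-0.017  0.106] q [ 0.01   0.535  1.585  0.123  1.041 -1.356]
```

>>> {"method": "play_rows", "body": {"series": [{"fingers":1,"dx":0,"dy":7,"dz":0,"turn":0},{"fingers":1,"dx":0,"dy":7,"dz":0,"turn":0},{"fingers":1,"dx":0,"dy":7,"dz":0,"turn":0},{"fingers":1,"dx":0,"dy":7,"dz":0,"turn":0},{"fingers":1,"dx":0,"dy":7,"dz":0,"turn":0},{"fingers":1,"dx":0,"dy":7,"dz":0,"turn":0},{"fingers":1,"dx":0,"dy":7,"dz":0,"turn":0}]}}

```text
clock: 27.67
position: [0.6422, 0.1138, 0.0565]
ee_rot: [-0.012, 0.788, 0.615, -0.002]
contact_force: [-0.6, -16.6, 0.6]
width: -0.0001
```

```bash
python3 - <<'E'
from h import *
where();tilt()
E
```

```text
t 27.67 pos [0.6422 0.1138 0.0565] yaw 1.325 w -0.0001 F [ -0.6 -16.6   0.6] q6 -1.28
tool z xy [-0.019  0.017] q [ 0.059  0.539  1.569  0.02   1.052 -1.276]
```

>>> {"method": "play_rows", "body": {"series": [{"fingers":1,"dx":0,"dy":-15,"dz":5,"turn":0},{"fingers":0,"dx":0,"dy":-25,"dz":20,"turn":0.05},{"fingers":0,"dx":-10,"dy":-30,"dz":25,"turn":0.05},{"fingers":0,"dx":-20,"dy":-30,"dz":20,"turn":0.05},{"fingers":0,"dx":-20,"dy":-30,"dz":20,"turn":0.05},{"fingers":0,"dx":-20,"dy":-30,"dz":20,"turn":0.05},{"fingers":0,"dx":-20,"dy":-30,"dz":20,"turn":0},{"fingers":0,"dx":-20,"dy":-30,"dz":20,"turn":0},{"fingers":0,"dx":-20,"dy":-30,"dz":20,"turn":0},{"fingers":0,"dx":-20,"dy":-30,"dz":15,"turn":0},{"fingers":0,"dx":-20,"dy":-30,"dz":0,"turn":0},{"fingers":0,"dx":-20,"dy":-30,"dz":0,"turn":0},{"fingers":0,"dx":0,"dy":-20,"dz":0,"turn":0},{"fingers":0,"dx":0,"dy":0,"dz":0,"turn":0},{"fingers":0,"dx":0,"dy":0,"dz":0,"turn":0}]}}

```text
clock: 28.92
position: [0.4447, -0.2571, 0.2527]
ee_rot: [-0.002, 0.701, 0.713, -0.005]
contact_force: [-0.3, 0.4, 0.2]
width: 0.0426
```

```bash
python3 - <<'E'
from h import *
where();tilt()
s,y=pose(); w=get_image("wrist"); b=get_image("top"); a=get_image("scene")
S=dict(A=(.653,-.261,1.564),B=(.566,-.243,1.705),C=(.492,-.262,1.56),D=(.519,.08,1.6))
for n,x in S.items():
    for k,im,st in(("w",w,s),("t",b,None),("s",a,None)):
        try: r,i=fitshim(im,x,st); print(n,k,r.round(4),"tab",tab(r).round(4),"iou",round(i,3))
        except Exception as e: print(n,k,e)
def mk(im,box,sz): return cv2.resize(im["pixels"][box[1]:box[3],box[0]:box[2]],sz,interpolation=2)
cv2.imwrite("pics/c7.png",np.hstack([mk(a,(320,150,440,270),(400,400)),mk(b,(220,150,340,270),(400,400))])[:,:,::-1])
E
```

```text
t 28.92 pos [ 0.4447 -0.2571  0.2527] yaw 1.589 w 0.0426 F [-0.3  0.4  0.2] q6 -2.24
tool z xy [-0.009 -0.005] q [-0.653  0.18   1.609 -0.01   1.357 -2.24 ]
A w [ 0.6549 -0.2621  1.5934] tab [ 0.656  -0.3081] iou 0.923
A t [ 0.6531 -0.2608  1.5434] tab [ 0.6518 -0.3067] iou 0.881
A s [ 0.6537 -0.2639  1.608 ] tab [ 0.6554 -0.3099] iou 0.884
B w [ 0.5666 -0.2441  1.6815] tab [ 0.5717 -0.2898] iou 0.894
B t [ 0.6541 -0.2594  1.6136] tab [ 0.6561 -0.3054] iou 0.871
B s [ 0.566 -0.243  1.705] tab [ 0.5722 -0.2886] iou 0.0
C w [ 0.4933 -0.2623  1.5442] tab [ 0.4921 -0.3083] iou 0.927
C t [ 0.492 -0.262  1.56 ] tab [ 0.4915 -0.308 ] iou 0.0
C s [ 0.5663 -0.2466  1.6629] tab [ 0.5706 -0.2924] iou 0.863
D w [0.5257 0.0796 1.6521] tab [0.5295 0.0337] iou 0.915
D t [0.5248 0.0827 1.6429] tab [0.5281 0.0368] iou 0.714
D s [0.5238 0.0784 1.6621] tab [0.528  0.0326] iou 0.752
```

>>> {"method": "play_rows", "body": {"series": [{"fingers":0,"dx":16,"dy":-17,"dz":-15,"turn":-0.04},{"fingers":0,"dx":16,"dy":-17,"dz":-25,"turn":0},{"fingers":0,"dx":14,"dy":-15,"dz":-30,"turn":0},{"fingers":0,"dx":0,"dy":0,"dz":-30,"turn":0},{"fingers":0,"dx":0,"dy":0,"dz":-25,"turn":0},{"fingers":0,"dx":0,"dy":0,"dz":-15,"turn":0},{"fingers":0,"dx":0,"dy":0,"dz":0,"turn":0},{"fingers":0,"dx":0,"dy":0,"dz":0,"turn":0}]}}

```text
clock: 29.73
position: [0.4999, -0.2946, 0.1075]
ee_rot: [-0.001, 0.709, 0.705, -0.003]
contact_force: [0.1, -0.6, 0.1]
width: 0.0428
```

```bash
python3 - <<'E'
from h import *
where(.4921,-.3083,.036,yaw=1.55);tilt()
E
```

```text
t 29.73 pos [ 0.4999 -0.2946  0.1075] yaw 1.566 w 0.0428 F [ 0.1 -0.6  0.1] q6 -2.21
to go mm [ -7.8 -13.7 -71.5] turn -0.016
tool z xy [-0.005 -0.002] q [-0.649  0.39   1.691 -0.005  1.063 -2.213]
```

>>> {"method": "play_rows", "body": {"series": [{"fingers":0,"dx":-7,"dy":-12,"dz":-10,"turn":-0.015},{"fingers":0,"dx":0,"dy":-1,"dz":-18,"turn":0},{"fingers":0,"dx":0,"dy":0,"dz":-18,"turn":0},{"fingers":0,"dx":0,"dy":0,"dz":-15,"turn":0},{"fingers":0,"dx":0,"dy":0,"dz":-5,"turn":0},{"fingers":0,"dx":0,"dy":0,"dz":0,"turn":0}]}}

```text
clock: 30.23
position: [0.4968, -0.3109, 0.0453]
ee_rot: [0.006, 0.713, 0.701, -0.002]
contact_force: [0.3, 0.5, -0.5]
width: 0.0427
```

```bash
python3 - <<'E'
from h import *
where(.4921,-.3083,.036,yaw=1.55);tilt()
E
```

```text
t 30.23 pos [ 0.4968 -0.3109  0.0453] yaw 1.554 w 0.0427 F [ 0.3  0.5 -0.5] q6 -2.22
to go mm [-4.7  2.6 -9.3] turn -0.004
tool z xy [ 0.006 -0.012] q [-0.674  0.459  1.761 -0.007  0.91  -2.224]
```

>>> {"method": "play_rows", "body": {"series": [{"fingers":0,"dx":-5,"dy":2,"dz":-7,"turn":0},{"fingers":0,"dx":0,"dy":0,"dz":-1,"turn":0},{"fingers":1,"dx":0,"dy":0,"dz":0,"turn":0},{"fingers":1,"dx":0,"dy":0,"dz":0,"turn":0},{"fingers":1,"dx":0,"dy":0,"dz":0,"turn":0},{"fingers":1,"dx":0,"dy":0,"dz":0,"turn":0},{"fingers":1,"dx":0,"dy":0,"dz":0,"turn":0},{"fingers":1,"dx":0,"dy":0,"dz":0,"turn":0}], "squeeze": 60}}

```text
clock: 30.9
position: [0.4929, -0.3103, 0.0417]
ee_rot: [0.01, 0.713, 0.701, -0.002]
contact_force: [-0.3, 0.5, -1.1]
width: 0.0066
```

>>> {"method": "play_rows", "body": {"series": [{"fingers":1,"dx":0,"dy":0,"dz":10,"turn":0},{"fingers":1,"dx":0,"dy":0,"dz":18,"turn":0},{"fingers":1,"dx":0,"dy":0,"dz":25,"turn":0},{"fingers":1,"dx":0,"dy":0,"dz":30,"turn":0},{"fingers":1,"dx":0,"dy":0,"dz":15,"turn":0},{"fingers":1,"dx":0,"dy":0,"dz":0,"turn":0}]}}

```text
clock: 31.4
position: [0.4907, -0.3093, 0.1425]
ee_rot: [0.007, 0.713, 0.701, -0.003]
contact_force: [0.3, -0.5, -2.9]
width: 0.0068
```

```bash
python3 - <<'E'
from h import *
where(*place(-.045,-.02),.041,yaw=SP[2]);tilt();print(get_state()["moment"])
E
```

```text
t 31.4 pos [ 0.4907 -0.3093  0.1425] yaw 1.554 w 0.0068 F [ 0.3 -0.5 -2.9] q6 -2.23
to go mm [  92.4  306.7 -101.5] turn 0.108
tool z xy [ 0.006 -0.014] q [-0.678  0.349  1.658 -0.008  1.121 -2.229]
[-0.08762104 -0.05200226 -0.01996756]
```

>>> {"method": "play_rows", "body": {"series": [{"fingers":1,"dx":8,"dy":24,"dz":0,"turn":0.02},{"fingers":1,"dx":8,"dy":26,"dz":0,"turn":0.02},{"fingers":1,"dx":8,"dy":26,"dz":0,"turn":0.02},{"fingers":1,"dx":8,"dy":26,"dz":0,"turn":0.02},{"fingers":1,"dx":8,"dy":26,"dz":0,"turn":0.02},{"fingers":1,"dx":8,"dy":26,"dz":0,"turn":0},{"fingers":1,"dx":8,"dy":26,"dz":0,"turn":0},{"fingers":1,"dx":8,"dy":26,"dz":0,"turn":0},{"fingers":1,"dx":8,"dy":26,"dz":0,"turn":0},{"fingers":1,"dx":8,"dy":26,"dz":-10,"turn":0},{"fingers":1,"dx":6,"dy":24,"dz":-20,"turn":0},{"fingers":1,"dx":0,"dy":5,"dz":-20,"turn":0},{"fingers":1,"dx":0,"dy":0,"dz":-10,"turn":0},{"fingers":1,"dx":0,"dy":0,"dz":0,"turn":0}]}}

```text
clock: 32.57
position: [0.5754, -0.0099, 0.0727]
ee_rot: [0.007, 0.676, 0.737, -0.005]
contact_force: [-1.2, 0.6, -3.1]
width: 0.0068
```

```bash
python3 - <<'E'
from h import *
where(*place(-.045,-.02),.044,yaw=SP[2]);tilt();print(get_state()["moment"])
E
```

```text
t 32.57 pos [ 0.5754 -0.0099  0.0727] yaw 1.658 w 0.0068 F [-1.2  0.6 -3.1] q6 -1.77
to go mm [  7.7   7.3 -28.7] turn 0.004
tool z xy [ 0.003 -0.018] q [-0.128  0.418  1.749 -0.021  0.97  -1.774]
[-0.05047819 -0.00433154  0.02077175]
```

>>> {"method": "play_rows", "body": {"series": [{"fingers":1,"dx":6,"dy":5,"dz":-10,"turn":0},{"fingers":1,"dx":2,"dy":0,"dz":-10,"turn":0},{"fingers":1,"dx":0,"dy":0,"dz":-7,"turn":0},{"fingers":1,"dx":0,"dy":0,"dz":-1,"turn":0},{"fingers":1,"dx":0,"dy":0,"dz":0,"turn":0}]}}

```text
clock: 32.98
position: [0.5843, -0.0051, 0.0415]
ee_rot: [0.007, 0.676, 0.737, -0.006]
contact_force: [-1.7, 0.6, 0.9]
width: 0.0069
```

```bash
python3 - <<'E'
from h import *
where(*place(-.045,.04),.044,yaw=SP[2]);tilt();print(get_state()["moment"])
E
```

```text
t 32.98 pos [ 0.5843 -0.0051  0.0415] yaw 1.657 w 0.0069 F [-1.7  0.6  0.9] q6 -1.76
to go mm [-6.7 62.3  2.5] turn 0.006
tool z xy [ 0.002 -0.017] q [-0.117  0.465  1.761 -0.022  0.911 -1.761]
[0.45511074 0.15584488 0.05320232]
```

>>> {"method": "play_rows", "body": {"series": [{"fingers":1,"dx":0,"dy":0,"dz":2,"turn":0},{"fingers":1,"dx":-1,"dy":8,"dz":0,"turn":0},{"fingers":1,"dx":-1,"dy":10,"dz":0,"turn":0},{"fingers":1,"dx":-1,"dy":10,"dz":0,"turn":0},{"fingers":1,"dx":-1,"dy":10,"dz":0,"turn":0},{"fingers":1,"dx":-1,"dy":10,"dz":0,"turn":0},{"fingers":1,"dx":-1,"dy":8,"dz":0,"turn":0},{"fingers":1,"dx":0,"dy":0,"dz":0,"turn":0}]}}

```text
clock: 33.65
position: [0.5784, 0.056, 0.046]
ee_rot: [0.008, 0.677, 0.736, -0.004]
contact_force: [0.1, 0.2, -2.7]
width: 0.0065
```

```bash
python3 - <<'E'
from h import *
where(*place(-.045,.04),.0415,yaw=SP[2]);tilt();print(get_state()["moment"])
E
```

```text
t 33.65 pos [0.5784 0.056  0.046 ] yaw 1.655 w 0.0065 F [ 0.1  0.2 -2.7] q6 -1.65
to go mm [-0.8  1.2 -4.5] turn 0.008
tool z xy [ 0.006 -0.018] q [-0.013  0.455  1.766 -0.022  0.914 -1.654]
[-0.13812127 -0.05508296  0.01156526]
```

>>> {"method": "play_rows", "body": {"series": [{"fingers":1,"dx":0,"dy":0,"dz":-4,"turn":0},{"fingers":0.6,"dx":0,"dy":0,"dz":0,"turn":0},{"fingers":0.6,"dx":0,"dy":0,"dz":0,"turn":0},{"fingers":0.6,"dx":0,"dy":0,"dz":0,"turn":0},{"fingers":0.6,"dx":0,"dy":0,"dz":15,"turn":0},{"fingers":0.6,"dx":0,"dy":0,"dz":25,"turn":0},{"fingers":0.6,"dx":-10,"dy":-15,"dz":10,"turn":0},{"fingers":1,"dx":-20,"dy":-25,"dz":0,"turn":0},{"fingers":1,"dx":-18,"dy":-18,"dz":0,"turn":0},{"fingers":1,"dx":0,"dy":0,"dz":-15,"turn":0},{"fingers":1,"dx":0,"dy":0,"dz":-20,"turn":0},{"fingers":1,"dx":0,"dy":0,"dz":-8,"turn":0},{"fingers":1,"dx":0,"dy":0,"dz":0,"turn":0}]}}

```text
clock: 34.73
position: [0.5342, -0.008, 0.0547]
ee_rot: [0.015, 0.678, 0.735, -0.001]
contact_force: [-1.3, -0.8, -0.6]
width: 0.0001
```

```bash
python3 - <<'E'
from h import *
where(.525,.033,.035,yaw=SP[2]);tilt()
s,y=pose(); w=get_image("wrist"); a=get_image("scene");b=get_image("top")
for n,x in dict(C=tuple(S2W((-.01,-.045,0),SP)[0][:2])+(1.66,),D=(.526,.08,1.65)).items():
    for k,im,st in(("w",w,s),("s",a,None),("t",b,None)):
        try: r,i=fitshim(im,x,st); print(n,k,r.round(4),"tab",tab(r).round(4),"iou",round(i,3))
        except Exception as e: print(n,k,e)
E
```

```text
t 34.73 pos [ 0.5342 -0.008   0.0547] yaw 1.652 w 0.0001 F [-1.3 -0.8 -0.6] q6 -1.77
to go mm [ -9.2  41.  -19.7] turn 0.01
tool z xy [ 0.021 -0.021] q [-0.133  0.381  1.875 -0.024  0.862 -1.77 ]
C w [0.5256 0.0794 1.6652] tab [0.53   0.0336] iou 0.598
C s [0.5242 0.0771 1.7096] tab [0.5306 0.0316] iou 0.483
C t [0.5734 0.1029 1.66  ] tab [0.5775 0.0571] iou 0.0
D w [0.5258 0.0795 1.6769] tab [0.5307 0.0338] iou 0.597
D s [0.5244 0.0769 1.7126] tab [0.5309 0.0314] iou 0.482
D t [0.5261 0.0747 1.5347] tab [0.5244 0.0287] iou 0.593
```

>>> {"method": "play_rows", "body": {"series": [{"fingers":1,"dx":-4,"dy":0,"dz":-8,"turn":0},{"fingers":1,"dx":0,"dy":0,"dz":-6,"turn":0},{"fingers":1,"dx":0,"dy":8,"dz":0,"turn":0},{"fingers":1,"dx":-1,"dy":8,"dz":0,"turn":0},{"fingers":1,"dx":-1,"dy":8,"dz":0,"turn":0},{"fingers":1,"dx":-1,"dy":6,"dz":0,"turn":0},{"fingers":1,"dx":0,"dy":4,"dz":0,"turn":0},{"fingers":1,"dx":0,"dy":4,"dz":0,"turn":0},{"fingers":1,"dx":0,"dy":0,"dz":0,"turn":0}]}}

```text
clock: 35.63
position: [0.5302, 0.0355, 0.0429]
ee_rot: [0.018, 0.676, 0.737, 0.001]
contact_force: [-0.8, -0.8, -0.6]
width: 0.0002
```

```bash
python3 - <<'E'
from h import *
where(.525,.033,.035,yaw=SP[2]);tilt()
E
```

```text
t 35.63 pos [0.5302 0.0355 0.0429] yaw 1.656 w 0.0002 F [-0.8 -0.8 -0.6] q6 -1.69
to go mm [-5.2 -2.5 -7.9] turn 0.006
tool z xy [ 0.029 -0.023] q [-0.05   0.391  1.898 -0.029  0.822 -1.687]
```

>>> {"method": "play_rows", "body": {"series": [{"fingers":1,"dx":0,"dy":-15,"dz":10,"turn":0},{"fingers":1,"dx":0,"dy":-25,"dz":25,"turn":0},{"fingers":0,"dx":0,"dy":-30,"dz":30,"turn":0.02},{"fingers":0,"dx":0,"dy":-35,"dz":30,"turn":0.02},{"fingers":0,"dx":0,"dy":-35,"dz":30,"turn":0},{"fingers":0,"dx":0,"dy":-35,"dz":30,"turn":0},{"fingers":0,"dx":0,"dy":-35,"dz":15,"turn":0},{"fingers":0,"dx":0,"dy":-35,"dz":0,"turn":0},{"fingers":0,"dx":0,"dy":-35,"dz":0,"turn":0},{"fingers":0,"dx":0,"dy":-20,"dz":0,"turn":0},{"fingers":0,"dx":0,"dy":0,"dz":0,"turn":0},{"fingers":0,"dx":0,"dy":0,"dz":0,"turn":0}]}}

```text
clock: 36.63
position: [0.5273, -0.2651, 0.2151]
ee_rot: [0.022, 0.659, 0.752, 0.001]
contact_force: [0.1, -0.4, 0.0]
width: 0.0425
```

```bash
python3 - <<'E'
from h import *
where();tilt()
s,y=pose(); w=get_image("wrist"); a=get_image("scene");b=get_image("top")
for n,x in dict(A=(.653,-.261,1.564),B=(.566,-.243,1.705),C=tuple(S2W((-.01,-.045,0),SP)[0][:2])+(1.66,),D=(.524,.095,1.65)).items():
    for k,im,st in(("w",w,s),("s",a,None),("t",b,None)):
        try: r,i=fitshim(im,x,st); print(n,k,r.round(4),"tab",tab(r).round(4),"iou",round(i,3))
        except Exception as e: print(n,k,e)
def mk(im,box,sz): return cv2.resize(im["pixels"][box[1]:box[3],box[0]:box[2]],sz,interpolation=2)
cv2.imwrite("pics/c8.png",np.hstack([mk(a,(320,180,440,300),(400,400)),mk(b,(220,150,340,270),(400,400))])[:,:,::-1])
E
```

```text
t 36.63 pos [ 0.5273 -0.2651  0.2151] yaw 1.702 w 0.0425 F [ 0.1 -0.4  0. ] q6 -2.28
tool z xy [ 0.034 -0.027] q [-0.582  0.293  1.551 -0.004  1.255 -2.284]
A w [ 0.6545 -0.2593  1.5599] tab [ 0.654  -0.3053] iou 0.809
A s [ 0.654  -0.2638  1.621 ] tab [ 0.6564 -0.3097] iou 0.888
A t [ 0.6537 -0.2545  1.5661] tab [ 0.6535 -0.3005] iou 0.435
B w [ 0.5504 -0.1939  1.6744] tab [ 0.5552 -0.2397] iou 0.931
B s [ 0.566 -0.243  1.705] tab [ 0.5722 -0.2886] iou 0.0
B t [ 0.566 -0.243  1.705] tab [ 0.5722 -0.2886] iou 0.0
C w [0.5731 0.1034 1.6439] tab [0.5764 0.0575] iou 0.962
C s [0.573  0.1026 1.6227] tab [0.5753 0.0567] iou 0.385
C t [0.5717 0.1014 1.7164] tab [0.5784 0.0559] iou 0.548
D w [0.5233 0.0999 1.6727] tab [0.5279 0.0541] iou 0.967
D s [0.5254 0.0967 1.6119] tab [0.5272 0.0507] iou 0.376
D t [0.5721 0.1009 1.7601] tab [0.5808 0.0557] iou 0.551
```

>>> {"method": "play_rows", "body": {"series": [{"fingers":0,"dx":14,"dy":12,"dz":-10,"turn":-0.02},{"fingers":0,"dx":12,"dy":11,"dz":-20,"turn":0},{"fingers":0,"dx":0,"dy":0,"dz":-25,"turn":0},{"fingers":0,"dx":0,"dy":0,"dz":-25,"turn":0},{"fingers":0,"dx":0,"dy":0,"dz":-15,"turn":0},{"fingers":0,"dx":0,"dy":0,"dz":0,"turn":0},{"fingers":0,"dx":0,"dy":0,"dz":0,"turn":0}]}}

```text
clock: 37.37
position: [0.5549, -0.2265, 0.118]
ee_rot: [0.021, 0.661, 0.75, 0.003]
contact_force: [-0.7, -0.4, -0.3]
width: 0.0427
```

```bash
python3 - <<'E'
from h import *
where(.5552,-.2397,.041,yaw=1.674);tilt()
a=get_image("scene");print(fitshim(a,(.5504,-.1939,1.67)))
b=get_image("top");print(fitshim(b,(.5504,-.1939,1.67)))
E
```

```text
t 37.37 pos [ 0.5549 -0.2265  0.118 ] yaw 1.697 w 0.0427 F [-0.7 -0.4 -0.3] q6 -2.2
to go mm [  0.3 -13.2 -77. ] turn -0.023
tool z xy [ 0.035 -0.023] q [-0.501  0.384  1.67  -0.004  1.045 -2.196]
(array([ 0.54898421, -0.19612994,  1.69881802]), np.float64(0.8973799126637555))
(array([ 0.55055745, -0.1920723 ,  1.69377361]), np.float64(0.4597156398104265))
```

>>> {"method": "play_rows", "body": {"series": [{"fingers":0,"dx":0,"dy":-12,"dz":-10,"turn":-0.015},{"fingers":0,"dx":0,"dy":-1,"dz":-20,"turn":0},{"fingers":0,"dx":0,"dy":0,"dz":-20,"turn":0},{"fingers":0,"dx":0,"dy":0,"dz":-15,"turn":0},{"fingers":0,"dx":0,"dy":0,"dz":-5,"turn":0},{"fingers":0,"dx":0,"dy":0,"dz":0,"turn":0}]}}

```text
clock: 37.97
position: [0.5609, -0.2475, 0.0533]
ee_rot: [0.031, 0.668, 0.744, 0.004]
contact_force: [0.6, -0.2, 0.6]
width: 0.0426
```

```bash
python3 - <<'E'
from h import *
where(.5552,-.2407,.040,yaw=1.68);tilt()
E
```

```text
t 37.97 pos [ 0.5609 -0.2475  0.0533] yaw 1.677 w 0.0426 F [ 0.6 -0.2  0.6] q6 -2.2
to go mm [ -5.7   6.8 -13.3] turn 0.003
tool z xy [ 0.052 -0.036] q [-0.526  0.461  1.732 -0.007  0.885 -2.2  ]
```

>>> {"method": "play_rows", "body": {"series": [{"fingers":0,"dx":-6,"dy":6,"dz":-8,"turn":0},{"fingers":0,"dx":0,"dy":1,"dz":-5,"turn":0},{"fingers":1,"dx":0,"dy":0,"dz":0,"turn":0},{"fingers":1,"dx":0,"dy":0,"dz":0,"turn":0},{"fingers":1,"dx":0,"dy":0,"dz":0,"turn":0},{"fingers":1,"dx":0,"dy":0,"dz":0,"turn":0},{"fingers":1,"dx":0,"dy":0,"dz":0,"turn":0},{"fingers":1,"dx":0,"dy":0,"dz":0,"turn":0}], "squeeze": 60}}

```text
clock: 38.63
position: [0.558, -0.2436, 0.0458]
ee_rot: [0.035, 0.669, 0.743, 0.005]
contact_force: [-0.9, 0.7, 0.5]
width: 0.0066
```

>>> {"method": "play_rows", "body": {"series": [{"fingers":1,"dx":0,"dy":0,"dz":10,"turn":0},{"fingers":1,"dx":0,"dy":0,"dz":18,"turn":0},{"fingers":1,"dx":0,"dy":0,"dz":25,"turn":0},{"fingers":1,"dx":0,"dy":0,"dz":30,"turn":0},{"fingers":1,"dx":0,"dy":0,"dz":15,"turn":0},{"fingers":1,"dx":0,"dy":0,"dz":0,"turn":0}]}}

```text
clock: 39.13
position: [0.5573, -0.2451, 0.147]
ee_rot: [0.036, 0.668, 0.743, 0.003]
contact_force: [1.3, 0.8, -2.8]
width: 0.0067
```

```bash
python3 - <<'E'
from h import *
where(*place(-.092,-.02),.044,yaw=SP[2]);tilt();print(get_state()["moment"])
E
```

```text
t 39.13 pos [ 0.5573 -0.2451  0.147 ] yaw 1.676 w 0.0067 F [ 1.3  0.8 -2.8] q6 -2.2
to go mm [  72.6  246.8 -103. ] turn -0.014
tool z xy [ 0.057 -0.043] q [-0.524  0.358  1.634 -0.01   1.079 -2.196]
[-0.08369801  0.03358493 -0.03922741]
```

>>> {"method": "play_rows", "body": {"series": [{"fingers":1,"dx":7,"dy":20,"dz":0,"turn":0},{"fingers":1,"dx":7,"dy":25,"dz":0,"turn":0},{"fingers":1,"dx":7,"dy":25,"dz":0,"turn":0},{"fingers":1,"dx":7,"dy":25,"dz":0,"turn":0},{"fingers":1,"dx":7,"dy":25,"dz":0,"turn":0},{"fingers":1,"dx":7,"dy":25,"dz":0,"turn":0},{"fingers":1,"dx":7,"dy":25,"dz":0,"turn":0},{"fingers":1,"dx":7,"dy":25,"dz":-10,"turn":0},{"fingers":1,"dx":7,"dy":22,"dz":-20,"turn":-0.01},{"fingers":1,"dx":6,"dy":15,"dz":-20,"turn":0},{"fingers":1,"dx":0,"dy":0,"dz":-15,"turn":0},{"fingers":1,"dx":0,"dy":0,"dz":0,"turn":0}]}}

```text
clock: 40.13
position: [0.6283, -0.0067, 0.0736]
ee_rot: [0.04, 0.673, 0.739, 0.001]
contact_force: [-1.0, 0.2, -2.6]
width: 0.0066
```

```bash
python3 - <<'E'
from h import *
where(*place(-.092,-.02),.047,yaw=SP[2]);tilt();print(get_state()["moment"])
E
```

```text
t 40.13 pos [ 0.6283 -0.0067  0.0736] yaw 1.663 w 0.0066 F [-1.   0.2 -2.6] q6 -1.73
to go mm [  1.6   8.4 -26.6] turn -0.001
tool z xy [ 0.06  -0.053] q [-0.095  0.459  1.673 -0.058  0.945 -1.727]
[-0.06031735  0.12497305  0.00785594]
```

>>> {"method": "play_rows", "body": {"series": [{"fingers":1,"dx":0,"dy":5,"dz":-10,"turn":0},{"fingers":1,"dx":0,"dy":0,"dz":-9,"turn":0},{"fingers":1,"dx":0,"dy":0,"dz":-5,"turn":0},{"fingers":1,"dx":0,"dy":0,"dz":0,"turn":0}]}}

```text
clock: 40.47
position: [0.6286, -0.002, 0.0471]
ee_rot: [0.04, 0.673, 0.739, 0.001]
contact_force: [-0.4, 2.8, 0.8]
width: 0.0061
```

```bash
python3 - <<'E'
from h import *
where(*place(-.092,.04),.047,yaw=SP[2]);tilt();print(get_state()["moment"])
E
```

```text
t 40.47 pos [ 0.6286 -0.002   0.0471] yaw 1.662 w 0.0061 F [-0.4  2.8  0.8] q6 -1.71
to go mm [-4.2 63.4 -0.1] turn -0.0
tool z xy [ 0.06  -0.053] q [-0.087  0.489  1.701 -0.061  0.889 -1.713]
[0.52538418 0.14424462 0.02987712]
```

>>> {"method": "play_rows", "body": {"series": [{"fingers":1,"dx":0,"dy":0,"dz":2.5,"turn":0},{"fingers":1,"dx":-1,"dy":8,"dz":0,"turn":0},{"fingers":1,"dx":-1,"dy":10,"dz":0,"turn":0},{"fingers":1,"dx":-1,"dy":10,"dz":0,"turn":0},{"fingers":1,"dx":-1,"dy":10,"dz":0,"turn":0},{"fingers":1,"dx":0,"dy":10,"dz":0,"turn":0},{"fingers":1,"dx":0,"dy":9,"dz":0,"turn":0},{"fingers":1,"dx":0,"dy":0,"dz":0,"turn":0}]}}

```text
clock: 41.13
position: [0.6252, 0.0595, 0.0529]
ee_rot: [0.042, 0.674, 0.738, 0.002]
contact_force: [0.3, -0.5, -2.6]
width: 0.0064
```

```bash
python3 - <<'E'
from h import *
where(*place(-.092,.04),.046,yaw=SP[2]);tilt();print(get_state()["moment"])
E
```

```text
t 41.13 pos [0.6252 0.0595 0.0529] yaw 1.659 w 0.0064 F [ 0.3 -0.5 -2.6] q6 -1.6
to go mm [-0.8  1.9 -6.9] turn 0.003
tool z xy [ 0.065 -0.053] q [ 0.015  0.482  1.696 -0.069  0.901 -1.605]
[-0.04643516  0.02147697 -0.0009361 ]
```

>>> {"method": "play_rows", "body": {"series": [{"fingers":1,"dx":0,"dy":0,"dz":-6,"turn":0},{"fingers":0.6,"dx":0,"dy":0,"dz":0,"turn":0},{"fingers":0.6,"dx":0,"dy":0,"dz":0,"turn":0},{"fingers":0.6,"dx":0,"dy":0,"dz":0,"turn":0},{"fingers":0.6,"dx":0,"dy":0,"dz":15,"turn":0},{"fingers":0.6,"dx":0,"dy":-1,"dz":25,"turn":0},{"fingers":0.6,"dx":0,"dy":-15,"dz":30,"turn":0},{"fingers":0,"dx":0,"dy":-30,"dz":30,"turn":-0.02},{"fingers":0,"dx":0,"dy":-34,"dz":20,"turn":-0.02},{"fingers":0,"dx":0,"dy":-34,"dz":15,"turn":-0.02},{"fingers":0,"dx":0,"dy":-34,"dz":10,"turn":0},{"fingers":0,"dx":0,"dy":-34,"dz":0,"turn":0},{"fingers":0,"dx":0,"dy":-34,"dz":0,"turn":0},{"fingers":0,"dx":0,"dy":-34,"dz":0,"turn":0},{"fingers":0,"dx":0,"dy":-34,"dz":0,"turn":0},{"fingers":0,"dx":0,"dy":-34,"dz":0,"turn":0},{"fingers":0,"dx":0,"dy":-20,"dz":0,"turn":0},{"fingers":0,"dx":0,"dy":0,"dz":0,"turn":0},{"fingers":0,"dx":0,"dy":0,"dz":0,"turn":0}]}}

```text
clock: 42.72
position: [0.6233, -0.3023, 0.2054]
ee_rot: [0.051, 0.698, 0.714, 0.002]
contact_force: [-0.2, 0.3, 0.2]
width: 0.0427
```

```bash
python3 - <<'E'
from h import *
where();tilt()
s,y=pose(); w=get_image("wrist"); a=get_image("scene");b=get_image("top")
g=lambda yy:tuple(S2W((-.01,yy,0),SP)[0][:2])+(1.66,)
for n,x in dict(A=(.653,-.261,1.564),B=g(-.092),C=g(-.045),D=(.524,.097,1.65)).items():
    for k,im,st in(("w",w,s),("s",a,None)):
        try: r,i=fitshim(im,x,st); print(n,k,r.round(4),"tab",tab(r).round(4),"iou",round(i,3))
        except Exception as e: print(n,k,e)
E
```

```text
t 42.72 pos [ 0.6233 -0.3023  0.2054] yaw 1.59 w 0.0427 F [-0.2  0.3  0.2] q6 -2.13
tool z xy [ 0.075 -0.067] q [-0.542  0.423  1.376 -0.02   1.243 -2.129]
A w [ 0.6547 -0.2612  1.5658] tab [ 0.6545 -0.3072] iou 0.938
A s [ 0.654  -0.2638  1.621 ] tab [ 0.6564 -0.3097] iou 0.888
B w index 0 is out of bounds for axis 0 with size 0
B s [0.6146 0.1045 1.5002] tab [0.6113 0.0586] iou 0.302
C w index 0 is out of bounds for axis 0 with size 0
C s [0.6179 0.1046 1.399 ] tab [0.61   0.0593] iou 0.309
D w index 0 is out of bounds for axis 0 with size 0
D s [0.6177 0.1068 1.4332] tab [0.6114 0.0612] iou 0.306
```

>>> {"method": "play_rows", "body": {"series": [{"fingers":0,"dx":15,"dy":0,"dz":-10,"turn":-0.02},{"fingers":0,"dx":14,"dy":0,"dz":-20,"turn":0},{"fingers":0,"dx":0,"dy":0,"dz":-25,"turn":0},{"fingers":0,"dx":0,"dy":0,"dz":-25,"turn":0},{"fingers":0,"dx":0,"dy":0,"dz":-15,"turn":0},{"fingers":0,"dx":0,"dy":0,"dz":-5,"turn":0},{"fingers":0,"dx":0,"dy":0,"dz":0,"turn":0}]}}

```text
clock: 43.45
position: [0.6564, -0.2866, 0.106]
ee_rot: [0.052, 0.7, 0.712, 0.005]
contact_force: [0.2, -0.5, -0.2]
width: 0.0428
```

```bash
python3 - <<'E'
from h import *
where(.6545,-.3072,.042,yaw=1.566);tilt()
E
```

```text
t 43.45 pos [ 0.6564 -0.2866  0.106 ] yaw 1.585 w 0.0428 F [ 0.2 -0.5 -0.2] q6 -2.08
to go mm [ -1.9 -20.6 -64. ] turn -0.019
tool z xy [ 0.08  -0.066] q [-0.499  0.525  1.458 -0.023  1.057 -2.076]
```

>>> {"method": "play_rows", "body": {"series": [{"fingers":0,"dx":-2,"dy":-18,"dz":0,"turn":-0.015},{"fingers":0,"dx":0,"dy":-3,"dz":-12,"turn":0},{"fingers":0,"dx":0,"dy":0,"dz":-18,"turn":0},{"fingers":0,"dx":0,"dy":0,"dz":-15,"turn":0},{"fingers":0,"dx":0,"dy":0,"dz":-5,"turn":0},{"fingers":0,"dx":0,"dy":0,"dz":0,"turn":0}]}}

```text
clock: 43.95
position: [0.6583, -0.3097, 0.0602]
ee_rot: [0.058, 0.705, 0.707, 0.006]
contact_force: [-0.5, -0.6, 0.2]
width: 0.0432
```

```bash
python3 - <<'E'
from h import *
where(.6545,-.3072,.042,yaw=1.566);tilt()
E
```

```text
t 43.95 pos [ 0.6583 -0.3097  0.0602] yaw 1.57 w 0.0432 F [-0.5 -0.6  0.2] q6 -2.09
to go mm [ -3.8   2.5 -18.2] turn -0.004
tool z xy [ 0.09  -0.073] q [-0.527  0.576  1.492 -0.022  0.96  -2.088]
```

>>> {"method": "play_rows", "body": {"series": [{"fingers":0,"dx":-4,"dy":2,"dz":-8,"turn":0},{"fingers":0,"dx":-1,"dy":1,"dz":-8,"turn":0},{"fingers":0,"dx":0,"dy":1,"dz":-3,"turn":0},{"fingers":1,"dx":0,"dy":0,"dz":0,"turn":0},{"fingers":1,"dx":0,"dy":0,"dz":0,"turn":0},{"fingers":1,"dx":0,"dy":0,"dz":0,"turn":0},{"fingers":1,"dx":0,"dy":0,"dz":0,"turn":0},{"fingers":1,"dx":0,"dy":0,"dz":0,"turn":0},{"fingers":1,"dx":0,"dy":0,"dz":0,"turn":0}], "squeeze": 60}}

```text
clock: 44.7
position: [0.6537, -0.3052, 0.0459]
ee_rot: [0.059, 0.705, 0.707, 0.007]
contact_force: [-1.4, -0.1, 3.4]
width: 0.0071
```

>>> {"method": "play_rows", "body": {"series": [{"fingers":1,"dx":0,"dy":0,"dz":10,"turn":0},{"fingers":1,"dx":0,"dy":0,"dz":18,"turn":0},{"fingers":1,"dx":0,"dy":0,"dz":25,"turn":0},{"fingers":1,"dx":0,"dy":0,"dz":30,"turn":0},{"fingers":1,"dx":0,"dy":0,"dz":15,"turn":0},{"fingers":1,"dx":0,"dy":0,"dz":0,"turn":0}]}}

```text
clock: 45.2
position: [0.6516, -0.3045, 0.1461]
ee_rot: [0.057, 0.705, 0.707, 0.006]
contact_force: [1.0, -0.5, -2.0]
width: 0.0067
```

```bash
python3 - <<'E'
from h import *
where(*place(-.139,-.02),.044,yaw=SP[2]);tilt();print(get_state()["moment"])
E
```

```text
t 45.2 pos [ 0.6516 -0.3045  0.1461] yaw 1.57 w 0.0067 F [ 1.  -0.5 -2. ] q6 -2.09
to go mm [  25.2  310.4 -102.1] turn 0.092
tool z xy [ 0.089 -0.072] q [-0.525  0.493  1.409 -0.02   1.126 -2.091]
[-0.06099504  0.05256676  0.02026112]
```

>>> {"method": "play_rows", "body": {"series": [{"fingers":1,"dx":2,"dy":22,"dz":0,"turn":0.02},{"fingers":1,"dx":2,"dy":26,"dz":0,"turn":0.02},{"fingers":1,"dx":2,"dy":26,"dz":0,"turn":0.02},{"fingers":1,"dx":2,"dy":26,"dz":0,"turn":0.02},{"fingers":1,"dx":2,"dy":26,"dz":0,"turn":0.01},{"fingers":1,"dx":2,"dy":26,"dz":0,"turn":0},{"fingers":1,"dx":2,"dy":26,"dz":0,"turn":0},{"fingers":1,"dx":2,"dy":26,"dz":0,"turn":0},{"fingers":1,"dx":2,"dy":26,"dz":0,"turn":0},{"fingers":1,"dx":2,"dy":26,"dz":-10,"turn":0},{"fingers":1,"dx":2,"dy":24,"dz":-20,"turn":0},{"fingers":1,"dx":0,"dy":8,"dz":-20,"turn":0},{"fingers":1,"dx":0,"dy":0,"dz":-15,"turn":0},{"fingers":1,"dx":0,"dy":0,"dz":0,"turn":0}]}}

```text
clock: 46.37
position: [0.6686, -0.0052, 0.068]
ee_rot: [0.055, 0.672, 0.739, 0.005]
contact_force: [-1.1, -0.0, -3.6]
width: 0.0063
```

```bash
python3 - <<'E'
from h import *
where(*place(-.139,-.02),.047,yaw=SP[2]);tilt();print(get_state()["moment"])
E
```

```text
t 46.37 pos [ 0.6686 -0.0052  0.068 ] yaw 1.662 w 0.0063 F [-1.1 -0.  -3.6] q6 -1.7
to go mm [  8.1  11.2 -21. ] turn -0.0
tool z xy [ 0.088 -0.066] q [-0.08   0.504  1.608 -0.074  0.938 -1.705]
[-0.01756224  0.15633182  0.00913671]
```

>>> {"method": "play_rows", "body": {"series": [{"fingers":1,"dx":7,"dy":5,"dz":-8,"turn":0},{"fingers":1,"dx":1,"dy":2,"dz":-7,"turn":0},{"fingers":1,"dx":0,"dy":2,"dz":-4,"turn":0},{"fingers":1,"dx":0,"dy":0,"dz":0,"turn":0},{"fingers":1,"dx":-1,"dy":8,"dz":0,"turn":0},{"fingers":1,"dx":-1,"dy":10,"dz":0,"turn":0},{"fingers":1,"dx":-1,"dy":10,"dz":0,"turn":0},{"fingers":1,"dx":-1,"dy":10,"dz":0,"turn":0},{"fingers":1,"dx":0,"dy":10,"dz":0,"turn":0},{"fingers":1,"dx":0,"dy":9,"dz":0,"turn":0},{"fingers":1,"dx":0,"dy":0,"dz":0,"turn":0}]}}

```text
clock: 47.28
position: [0.6752, 0.066, 0.0503]
ee_rot: [0.057, 0.673, 0.737, 0.007]
contact_force: [-0.1, -0.9, -2.2]
width: 0.0069
```

```bash
python3 - <<'E'
from h import *
where(*place(-.139,.04),.047,yaw=SP[2]);tilt();print(get_state()["moment"])
P=S2W([(-.185,.078,0),(-.235,.109,0)],SP); print(P)
E
```

```text
t 47.28 pos [0.6752 0.066  0.0503] yaw 1.659 w 0.0069 F [-0.1 -0.9 -2.2] q6 -1.58
to go mm [-4.  -0.2 -3.3] turn 0.004
tool z xy [ 0.093 -0.066] q [ 0.031  0.536  1.601 -0.088  0.915 -1.58 ]
[-0.05019186  0.07601581 -0.04272485]
[[ 0.46691175 -0.0825473   0.        ]
 [ 0.44060498 -0.13516815  0.        ]]
```

>>> {"method": "play_rows", "body": {"series": [{"fingers":1,"dx":0,"dy":0,"dz":-3,"turn":0},{"fingers":0.6,"dx":0,"dy":0,"dz":0,"turn":0},{"fingers":0.6,"dx":0,"dy":0,"dz":0,"turn":0},{"fingers":0.6,"dx":0,"dy":0,"dz":0,"turn":0},{"fingers":0.6,"dx":0,"dy":0,"dz":15,"turn":0},{"fingers":0.6,"dx":0,"dy":0,"dz":25,"turn":0},{"fingers":0.6,"dx":0,"dy":-10,"dz":35,"turn":0},{"fingers":0.6,"dx":0,"dy":-10,"dz":35,"turn":0},{"fingers":0.1,"dx":0,"dy":-10,"dz":20,"turn":0}]}}

```text
clock: 48.03
position: [0.6716, 0.0358, 0.1761]
ee_rot: [0.053, 0.672, 0.738, 0.003]
contact_force: [1.3, 0.2, 1.0]
width: 0.0279
```

>>> {"method": "play_rows", "body": {"series": [{"fingers":0.1,"dx":-16,"dy":-8,"dz":0,"turn":-0.12},{"fingers":0.1,"dx":-16,"dy":-8,"dz":0,"turn":-0.12},{"fingers":0.1,"dx":-16,"dy":-8,"dz":0,"turn":-0.12},{"fingers":0.1,"dx":-16,"dy":-8,"dz":0,"turn":-0.12},{"fingers":0.1,"dx":-16,"dy":-8,"dz":0,"turn":-0.12},{"fingers":0.1,"dx":-16,"dy":-8,"dz":0,"turn":-0.12},{"fingers":0.1,"dx":-16,"dy":-8,"dz":0,"turn":-0.12},{"fingers":0.1,"dx":-16,"dy":-8,"dz":0,"turn":-0.12},{"fingers":0.1,"dx":-16,"dy":-8,"dz":0,"turn":-0.12},{"fingers":0.1,"dx":-16,"dy":-8,"dz":0,"turn":-0.12},{"fingers":0.1,"dx":-16,"dy":-8,"dz":0,"turn":-0.12},{"fingers":0.1,"dx":-16,"dy":-8,"dz":0,"turn":-0.12},{"fingers":0.1,"dx":-16,"dy":-8,"dz":0,"turn":-0.12},{"fingers":0.1,"dx":-10,"dy":-8,"dz":0,"turn":-0.12},{"fingers":0.1,"dx":0,"dy":0,"dz":0,"turn":-0.04},{"fingers":0.1,"dx":0,"dy":0,"dz":0,"turn":0},{"fingers":0.1,"dx":0,"dy":0,"dz":0,"turn":0}]}}

```text
clock: 49.45
position: [0.4502, -0.0916, 0.1928]
ee_rot: [0.052, 0.996, -0.068, -0.035]
contact_force: [-1.1, 0.2, 0.2]
width: 0.0384
```

```bash
python3 - <<'E'
from h import *
where(.4442,-.0854,.0637,yaw=-.079);tilt()
s,y=pose(); w=get_image("wrist"); a=get_image("scene");b=get_image("top")
g=lambda yy:tuple(S2W((-.01,yy,0),SP)[0][:2])+(1.66,)
for n,x in dict(A=g(-.135),B=g(-.092),C=g(-.045),D=(.524,.099,1.65)).items():
    for k,im,st in(("w",w,s),("s",a,None),("t",b,None)):
        try: r,i=fitshim(im,x,st); print(n,k,r.round(4),"tab",tab(r).round(4),"iou",round(i,3))
        except Exception as e: print(n,k,"-")
def mk(im,box,sz): return cv2.resize(im["pixels"][box[1]:box[3],box[0]:box[2]],sz,interpolation=2)
cv2.imwrite("pics/c9.png",np.hstack([mk(a,(300,180,440,300),(467,400)),mk(w,(160,0,480,400),(320,400))])[:,:,::-1])
E
```

```text
t 49.45 pos [ 0.4502 -0.0916  0.1928] yaw -0.14 w 0.0384 F [-1.1  0.2  0.2] q6 -0.08
to go mm [  -6.     6.2 -129.1] turn 0.061
tool z xy [-0.077 -0.098] q [-0.263  0.172  1.782 -0.122  1.239 -0.083]
A w -
A s [0.6172 0.1048 1.6818] tab [0.6223 0.0591] iou 0.233
A t [0.6179 0.105  1.6156] tab [0.6199 0.0591] iou 0.378
B w -
B s [0.6177 0.1046 1.6521] tab [0.6215 0.0588] iou 0.235
B t [0.6169 0.1082 1.6256] tab [0.6194 0.0623] iou 0.379
C w -
C s [0.6169 0.1057 1.3017] tab [0.6047 0.0613] iou 0.239
C t [0.6181 0.1089 1.5863] tab [0.6188 0.0629] iou 0.382
D w -
D s [0.6202 0.1046 1.5915] tab [0.6211 0.0586] iou 0.233
D t [0.5719 0.0991 1.8844] tab [0.5861 0.0553] iou 0.361
```

View pics/c9.png

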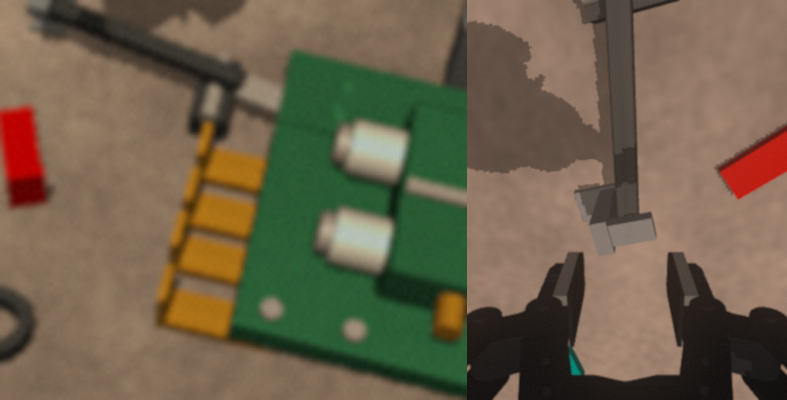

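>>> {"method": "play_rows", "body": {"series": [{"fingers":0.1,"dx":-5,"dy":5,"dz":-10,"turn":0.06},{"fingers":0.1,"dx":-1,"dy":1,"dz":-20,"turn":0},{"fingers":0.1,"dx":0,"dy":0,"dz":-25,"turn":0},{"fingers":0.1,"dx":0,"dy":0,"dz":-20,"turn":0},{"fingers":0.1,"dx":0,"dy":0,"dz":-10,"turn":0},{"fingers":0.1,"dx":0,"dy":0,"dz":0,"turn":0}]}}

```text
clock: 50.1
position: [0.4481, -0.0837, 0.1062]
ee_rot: [0.053, 0.998, -0.033, -0.03]
contact_force: [-0.2, -0.1, 0.9]
width: 0.0387
```

```bash
python3 - <<'E'
from h import *
where(.4442,-.0854,.0637,yaw=-.079);tilt()
E
```

```text
t 50.1 pos [ 0.4481 -0.0837  0.1062] yaw -0.069 w 0.0387 F [-0.2 -0.1  0.9] q6 -0.1
to go mm [ -3.9  -1.7 -42.5] turn -0.01
tool z xy [-0.063 -0.105] q [-0.246  0.25   1.927 -0.139  1.004 -0.103]
```

>>> {"method": "play_rows", "body": {"series": [{"fingers":0.1,"dx":-4,"dy":-2,"dz":-12,"turn":-0.01},{"fingers":0.1,"dx":0,"dy":0,"dz":-14,"turn":0},{"fingers":0.1,"dx":0,"dy":0,"dz":-10,"turn":0},{"fingers":0.1,"dx":0,"dy":0,"dz":-4,"turn":0},{"fingers":0.1,"dx":0,"dy":0,"dz":0,"turn":0},{"fingers":1,"dx":0,"dy":0,"dz":0,"turn":0},{"fingers":1,"dx":0,"dy":0,"dz":0,"turn":0},{"fingers":1,"dx":0,"dy":0,"dz":0,"turn":0},{"fingers":1,"dx":0,"dy":0,"dz":0,"turn":0}], "squeeze": 40}}

```text
clock: 50.85
position: [0.4456, -0.0849, 0.0678]
ee_rot: [0.054, 0.997, -0.035, -0.03]
contact_force: [0.4, -1.3, -7.7]
width: 0.0168
```

```bash
python3 - <<'E'
from h import *
where(.4442,-.0854,.0637,yaw=-.079);tilt();print(get_state()["moment"])
E
```

```text
t 50.85 pos [ 0.4456 -0.0849  0.0678] yaw -0.074 w 0.0168 F [ 0.4 -1.3 -7.7] q6 -0.08
to go mm [-1.4 -0.5 -4.1] turn -0.005
tool z xy [-0.063 -0.105] q [-0.25   0.298  1.982 -0.151  0.902 -0.083]
[-0.03382394 -0.17082847 -0.00978585]
```

>>> {"method": "play_rows", "body": {"series": [{"fingers":0.3,"dx":0,"dy":0,"dz":0,"turn":0},{"fingers":0.3,"dx":0,"dy":0,"dz":0,"turn":0},{"fingers":0.3,"dx":0,"dy":0,"dz":-4,"turn":0},{"fingers":0.3,"dx":-1,"dy":0,"dz":-3,"turn":0},{"fingers":0.3,"dx":0,"dy":0,"dz":0,"turn":0},{"fingers":1,"dx":0,"dy":0,"dz":0,"turn":0},{"fingers":1,"dx":0,"dy":0,"dz":0,"turn":0},{"fingers":1,"dx":0,"dy":0,"dz":0,"turn":0},{"fingers":1,"dx":0,"dy":0,"dz":0,"turn":0}]}}

```text
clock: 51.6
position: [0.4465, -0.0854, 0.0627]
ee_rot: [0.054, 0.998, -0.035, -0.027]
contact_force: [-0.1, -0.8, -1.0]
width: 0.0171
```

>>> {"method": "play_rows", "body": {"series": [{"fingers":1,"dx":0,"dy":0,"dz":-3,"turn":0},{"fingers":1,"dx":0,"dy":0,"dz":-3,"turn":0},{"fingers":1,"dx":0,"dy":0,"dz":-2,"turn":0}]}}

```text
clock: 51.85
position: [0.4473, -0.0862, 0.0577]
ee_rot: [0.056, 0.997, -0.035, -0.026]
contact_force: [-3.0, 1.8, 12.5]
width: 0.0168
```

```bash
python3 - <<'E'
from h import *
where(.467,-.083,.0584,yaw=YB);tilt();print(get_state()["moment"])
E
```

```text
t 51.85 pos [ 0.4473 -0.0862  0.0577] yaw -0.073 w 0.0168 F [-3.   1.8 12.5] q6 -0.08
to go mm [19.7  3.2  0.7] turn 0.164
tool z xy [-0.056 -0.109] q [-0.25   0.312  1.996 -0.157  0.868 -0.076]
[0.40128085 0.5156967  0.04222097]
```

>>> {"method": "play_rows", "body": {"series": [{"fingers":1,"dx":4,"dy":0,"dz":-1.5,"turn":0.03},{"fingers":1,"dx":4,"dy":0,"dz":-1,"turn":0.03},{"fingers":1,"dx":4,"dy":0,"dz":-1,"turn":0.03},{"fingers":1,"dx":4,"dy":0,"dz":-1,"turn":0.03},{"fingers":1,"dx":4,"dy":0,"dz":-1,"turn":0.03},{"fingers":1,"dx":3,"dy":0,"dz":-1,"turn":0.02},{"fingers":1,"dx":0,"dy":0,"dz":0,"turn":0}]}}

```text
clock: 52.43
position: [0.4702, -0.0863, 0.0585]
ee_rot: [0.058, 0.997, 0.048, -0.021]
contact_force: [-2.2, 0.9, 9.4]
width: 0.0168
```

```bash
python3 - <<'E'
from h import *
where(.467,-.083,.0584,yaw=YB);tilt();print(get_state()["moment"])
E
```

```text
t 52.43 pos [ 0.4702 -0.0863  0.0585] yaw 0.093 w 0.0168 F [-2.2  0.9  9.4] q6 -0.23
to go mm [-3.2  3.3 -0.1] turn -0.001
tool z xy [-0.036 -0.117] q [-0.236  0.329  1.962 -0.162  0.864 -0.225]
[ 0.16927116  0.34447027 -0.37533006]
```

>>> {"method": "play_rows", "body": {"series": [{"fingers":1,"dx":0,"dy":0.5,"dz":2,"turn":0},{"fingers":1,"dx":0,"dy":0.5,"dz":2,"turn":0},{"fingers":1,"dx":0,"dy":0.5,"dz":2,"turn":0},{"fingers":1,"dx":0,"dy":0.5,"dz":2,"turn":0},{"fingers":1,"dx":0,"dy":0.5,"dz":2,"turn":0},{"fingers":1,"dx":0,"dy":0.5,"dz":2,"turn":0},{"fingers":1,"dx":0,"dy":0.5,"dz":2,"turn":0},{"fingers":1,"dx":0,"dy":0.5,"dz":2,"turn":0},{"fingers":1,"dx":0,"dy":0.5,"dz":2,"turn":0},{"fingers":1,"dx":0,"dy":0.5,"dz":2,"turn":0},{"fingers":1,"dx":0,"dy":0,"dz":0,"turn":0}]}}

```text
clock: 53.35
position: [0.4715, -0.0804, 0.0816]
ee_rot: [0.058, 0.997, 0.047, -0.019]
contact_force: [0.3, 0.0, -3.8]
width: 0.0168
```

```bash
python3 - <<'E'
from h import *
where();tilt();print(get_state()["moment"])
E
```

```text
t 53.35 pos [ 0.4715 -0.0804  0.0816] yaw 0.092 w 0.0168 F [ 0.3  0.  -3.8] q6 -0.22
tool z xy [-0.033 -0.117] q [-0.224  0.298  1.935 -0.154  0.921 -0.224]
[-0.09887284 -0.13726011  0.0205554 ]
```

>>> {"method": "play_rows", "body": {"series": [{"fingers":1,"dx":2,"dy":-5,"dz":0.8,"turn":0},{"fingers":1,"dx":2,"dy":-5,"dz":0.8,"turn":0},{"fingers":1,"dx":2,"dy":-5,"dz":0.8,"turn":0},{"fingers":1,"dx":2,"dy":-5,"dz":0.8,"turn":0},{"fingers":1,"dx":2,"dy":-5,"dz":0.8,"turn":0},{"fingers":1,"dx":1,"dy":-5,"dz":0.8,"turn":0},{"fingers":1,"dx":0,"dy":-1,"dz":0,"turn":0}], "squeeze": 80}}

```text
clock: 53.93
position: [0.4717, -0.0921, 0.079]
ee_rot: [0.035, 0.998, 0.04, -0.031]
contact_force: [-0.7, -1.9, 2.5]
width: 0.0156
```

```bash
python3 - <<'E'
from h import *
where();tilt();print(get_state()["moment"])
p=np.array(get_state()["position"])-[SP[0],SP[1],0]; c,s=np.cos(SP[2]),np.sin(SP[2]); print("stand",c*p[0]+s*p[1],-s*p[0]+c*p[1])
b=get_image("top"); q=b["pixels"].astype(int); g=((q[...,1]>q[...,0]+25)&(q[...,1]>q[...,2]+15)).astype(np.uint8)
for im in (b,get_image("scene")):
    m=masks_of(im,"bar"); print([(d["p"],d["xy"],d["region"].sum(),[np.nonzero(d["region"])[1].min(),np.nonzero(d["region"])[1].max()]) for d in m[:2]])
    print(proj(im,S2W([(0,.06,.036),(-.02,.06,.03),(-.06,.06,.04)],SP)).round(1).tolist())
E
```

```text
t 53.93 pos [ 0.4717 -0.0921  0.079 ] yaw 0.077 w 0.0156 F [-0.7 -1.9  2.5] q6 -0.29
tool z xy [-0.058 -0.072] q [-0.275  0.315  1.912 -0.104  0.955 -0.292]
[-0.75941001 -0.31460671  0.05893472]
stand -0.1949585649900426 0.07410191381055393
[(0.66, [311.5, 223.1], np.int64(285), [np.int64(273), np.int64(352)]), (0.59, [188.7, 230.5], np.int64(709), [np.int64(159), np.int64(217)])]
[[272.8, 222.9], [279.4, 222.3], [292.0, 220.2]]
[(0.58, [352.5, 196.9], np.int64(493), [np.int64(307), np.int64(383)])]
[[382.7, 212.3], [376.1, 212.1], [363.4, 207.6]]
```

>>> {"method": "play_rows", "body": {"series": [{"fingers":1,"dx":0,"dy":0,"dz":3,"turn":0},{"fingers":1,"dx":0,"dy":0,"dz":2,"turn":0},{"fingers":1,"dx":1,"dy":-4,"dz":1.2,"turn":0},{"fingers":1,"dx":2,"dy":-4,"dz":1.2,"turn":0},{"fingers":1,"dx":2,"dy":-4,"dz":1.2,"turn":0},{"fingers":1,"dx":0,"dy":0,"dz":0,"turn":0}], "squeeze": 40}}

```text
clock: 54.63
position: [0.4749, -0.1038, 0.0855]
ee_rot: [0.032, 0.998, 0.039, -0.034]
contact_force: [0.1, -0.3, -4.4]
width: 0.0155
```

```bash
cat >> h.py <<'E'
def stand():
    p=np.array(get_state()["position"])-[SP[0],SP[1],0]; c,s=np.cos(SP[2]),np.sin(SP[2]); print("stand",(c*p[0]+s*p[1]).round(4),(-s*p[0]+c*p[1]).round(4))
E
python3 - <<'E'
from h import *
where();tilt();print(get_state()["moment"]); stand()
E
```

```text
t 54.63 pos [ 0.4749 -0.1038  0.0855] yaw 0.076 w 0.0155 F [ 0.1 -0.3 -4.4] q6 -0.32
tool z xy [-0.065 -0.067] q [-0.298  0.316  1.888 -0.1    0.982 -0.319]
[-0.21310405 -0.11775421  0.00264167]
stand -0.2069 0.072
```

>>> {"method": "play_rows", "body": {"series": [{"fingers":1,"dx":4,"dy":-2,"dz":0.5,"turn":0},{"fingers":1,"dx":4,"dy":-4,"dz":1.2,"turn":0},{"fingers":1,"dx":0,"dy":-4,"dz":1.2,"turn":0},{"fingers":1,"dx":0,"dy":-3,"dz":2,"turn":0},{"fingers":1,"dx":0,"dy":0,"dz":5,"turn":0},{"fingers":1,"dx":0,"dy":0,"dz":10,"turn":0},{"fingers":1,"dx":0,"dy":0,"dz":20,"turn":0},{"fingers":1,"dx":0,"dy":0,"dz":30,"turn":0},{"fingers":1,"dx":0,"dy":0,"dz":30,"turn":0},{"fingers":1,"dx":0,"dy":0,"dz":10,"turn":0}], "squeeze": 100}}

```text
clock: 55.47
position: [0.4818, -0.1218, 0.2003]
ee_rot: [0.034, 0.998, 0.039, -0.037]
contact_force: [0.8, -0.2, -5.3]
width: 0.0149
```

```bash
python3 - <<'E'
from h import *
where(.4531,-.407,yaw=-1.498);tilt();print(get_state()["moment"]); stand()
b=get_image("top");q=b["pixels"].astype(int); g=((q[...,1]>q[...,0]+25)&(q[...,1]>q[...,2]+15)).astype(np.uint8)
c=max(cv2.findContours(g,0,2)[0],key=cv2.contourArea);q=cv2.approxPolyDP(cv2.convexHull(c),3,True)[:,0]; print(q.tolist())
E
```

```text
t 55.47 pos [ 0.4818 -0.1218  0.2003] yaw 0.076 w 0.0149 F [ 0.8 -0.2 -5.3] q6 -0.37
to go mm [ -28.7 -285.2] turn 1.568
tool z xy [-0.071 -0.07 ] q [-0.324  0.217  1.7   -0.093  1.271 -0.373]
[-0.28195276 -0.22472465  0.04933571]
stand -0.2254 0.0668
[[263, 154], [273, 242], [208, 249], [197, 238], [192, 164]]
```

>>> {"method": "play_rows", "body": {"series": [{"fingers":1,"dx":-2,"dy":-17,"dz":0,"turn":-0.1},{"fingers":1,"dx":-2,"dy":-18,"dz":0,"turn":-0.1},{"fingers":1,"dx":-2,"dy":-18,"dz":0,"turn":-0.1},{"fingers":1,"dx":-2,"dy":-18,"dz":0,"turn":-0.1},{"fingers":1,"dx":-2,"dy":-18,"dz":0,"turn":-0.1},{"fingers":1,"dx":-2,"dy":-18,"dz":0,"turn":-0.1},{"fingers":1,"dx":-2,"dy":-18,"dz":0,"turn":-0.1},{"fingers":1,"dx":-2,"dy":-18,"dz":0,"turn":-0.1},{"fingers":1,"dx":-2,"dy":-18,"dz":0,"turn":-0.1},{"fingers":1,"dx":-2,"dy":-18,"dz":0,"turn":-0.1},{"fingers":1,"dx":-2,"dy":-18,"dz":0,"turn":-0.1},{"fingers":1,"dx":-2,"dy":-18,"dz":0,"turn":-0.1},{"fingers":1,"dx":-2,"dy":-18,"dz":0,"turn":-0.1},{"fingers":1,"dx":-2,"dy":-18,"dz":0,"turn":-0.1},{"fingers":1,"dx":0,"dy":-16,"dz":0,"turn":-0.1},{"fingers":1,"dx":0,"dy":0,"dz":0,"turn":-0.05},{"fingers":1,"dx":0,"dy":0,"dz":0,"turn":0},{"fingers":1,"dx":0,"dy":0,"dz":0,"turn":0}]}}

```text
clock: 57.02
position: [0.442, -0.3942, 0.1992]
ee_rot: [-0.003, 0.715, -0.697, -0.056]
contact_force: [-0.1, -0.1, -3.9]
width: 0.0148
```

```bash
python3 - <<'E'
from h import *
where(.4531,-.407,.0184,yaw=-1.498);tilt();print(get_state()["moment"])
E
```

```text
t 57.02 pos [ 0.442  -0.3942  0.1992] yaw -1.548 w 0.0148 F [-0.1 -0.1 -3.9] q6 0.7
to go mm [  11.1  -12.8 -180.8] turn 0.05
tool z xy [-0.076  0.082] q [-0.844  0.387  1.451 -0.003  1.416  0.701]
[-0.02998323  0.18461374 -0.00689831]
```

>>> {"method": "play_rows", "body": {"series": [{"fingers":1,"dx":8,"dy":-8,"dz":-15,"turn":0.05},{"fingers":1,"dx":2,"dy":-1,"dz":-25,"turn":0},{"fingers":1,"dx":0,"dy":0,"dz":-30,"turn":0},{"fingers":1,"dx":0,"dy":0,"dz":-25,"turn":0},{"fingers":1,"dx":0,"dy":0,"dz":-15,"turn":0},{"fingers":1,"dx":0,"dy":0,"dz":-5,"turn":0},{"fingers":1,"dx":0,"dy":0,"dz":0,"turn":0}]}}

```text
clock: 57.6
position: [0.4522, -0.3975, 0.0815]
ee_rot: [-0.001, 0.738, -0.672, -0.057]
contact_force: [0.4, 0.0, -3.9]
width: 0.0145
```

>>> {"method": "play_rows", "body": {"series": [{"fingers":1,"dx":0,"dy":0,"dz":-5,"turn":0},{"fingers":1,"dx":0,"dy":0,"dz":-5,"turn":0},{"fingers":1,"dx":0,"dy":0,"dz":-5,"turn":0},{"fingers":1,"dx":0,"dy":0,"dz":-5,"turn":0},{"fingers":1,"dx":0,"dy":0,"dz":-5,"turn":0},{"fingers":1,"dx":0,"dy":0,"dz":-5,"turn":0},{"fingers":1,"dx":0,"dy":0,"dz":-5,"turn":0},{"fingers":1,"dx":0,"dy":0,"dz":-5,"turn":0},{"fingers":1,"dx":0,"dy":0,"dz":0,"turn":0}], "squeeze": 22}}

```text
clock: 58.35
position: [0.4555, -0.3995, 0.0441]
ee_rot: [-0.001, 0.74, -0.671, -0.051]
contact_force: [-1.5, 0.3, 0.0]
width: 0.0149
```

```bash
python3 - <<'E'
from h import *
where(.4531,-.407,.0184,yaw=-1.498);tilt();print(get_state()["moment"])
W=[.643,-.766]
for th in (0,.15,.3,1.0):
    a=np.radians(-50)-th; print(th,S2W((.17+.165*np.cos(a),.152+.165*np.sin(a),.15),SP).round(4))
b=get_image("top");a=get_image("scene")
for im in(b,a):
    d=masks_of(im,"wrench_grip"); print([(e["p"],e["xy"],ray(im,e["xy"],.157)[0].round(4)) for e in d[:2]])
E
```

```text
t 58.35 pos [ 0.4555 -0.3995  0.0441] yaw -1.476 w 0.0149 F [-1.5  0.3  0. ] q6 0.65
to go mm [ -2.4  -7.5 -25.7] turn -0.022
tool z xy [-0.074  0.07 ] q [-0.831  0.534  1.622 -0.008  1.087  0.647]
[ 0.11063148 -0.3973842   0.16770585]
0 [[0.477  0.3814 0.15  ]]
0.15 [[0.4932 0.3627 0.15  ]]
0.3 [[0.5064 0.3418 0.15  ]]
1.0 [[0.5222 0.2297 0.15  ]]
[(0.57, [181.2, 224.3], array([0.4561, 0.3453, 0.157 ]))]
[(0.89, [472.6, 212.3], array([0.4671, 0.3466, 0.157 ]))]
```

>>> {"method": "play_rows", "body": {"series": [{"fingers":1,"dx":0,"dy":-2,"dz":-5,"turn":0},{"fingers":1,"dx":0,"dy":-2,"dz":-5,"turn":0},{"fingers":1,"dx":0,"dy":-2,"dz":-5,"turn":0},{"fingers":1,"dx":0,"dy":-1,"dz":-4,"turn":0},{"fingers":1,"dx":0,"dy":0,"dz":-3,"turn":0},{"fingers":1,"dx":0,"dy":0,"dz":-2,"turn":0},{"fingers":1,"dx":0,"dy":0,"dz":0,"turn":0},{"fingers":0.5,"dx":0,"dy":0,"dz":0,"turn":0},{"fingers":0,"dx":0,"dy":0,"dz":0,"turn":0},{"fingers":0,"dx":0,"dy":0,"dz":0,"turn":0},{"fingers":0,"dx":0,"dy":0,"dz":0,"turn":0}]}}

```text
clock: 59.47
position: [0.4568, -0.4092, 0.0196]
ee_rot: [-0.001, 0.739, -0.671, -0.048]
contact_force: [-0.6, 0.3, -0.2]
width: 0.0427
```

>>> {"method": "play_rows", "body": {"series": [{"fingers":0,"dx":0,"dy":0,"dz":10,"turn":0},{"fingers":0,"dx":0,"dy":0,"dz":25,"turn":0},{"fingers":0,"dx":0,"dy":0,"dz":35,"turn":0},{"fingers":0,"dx":0,"dy":0,"dz":40,"turn":0},{"fingers":1,"dx":0,"dy":0,"dz":40,"turn":0},{"fingers":1,"dx":0,"dy":0,"dz":40,"turn":0},{"fingers":1,"dx":0,"dy":10,"dz":40,"turn":0.1},{"fingers":1,"dx":0,"dy":30,"dz":30,"turn":0.1},{"fingers":1,"dx":0,"dy":38,"dz":0,"turn":0.1},{"fingers":1,"dx":0,"dy":38,"dz":0,"turn":0.1},{"fingers":1,"dx":0,"dy":38,"dz":0,"turn":0.1},{"fingers":1,"dx":0,"dy":38,"dz":0,"turn":0.1}]}}

```text
clock: 60.47
position: [0.4538, -0.2176, 0.2981]
ee_rot: [0.018, 0.908, -0.416, -0.038]
contact_force: [0.5, 0.6, 0.9]
width: 0.0003
```

```bash
python3 - <<'E'
from h import *
where();tilt()
b=get_image("top");a=get_image("scene")
d=masks_of(b,"bar")[0]; ys,xs=np.nonzero(d["region"]); bp=cv2.boxPoints(cv2.minAreaRect(np.c_[xs,ys].astype(np.float32))); print(d["p"],ray(b,bp,.012)[:,:2].round(3).tolist())
# wrench: initial picture
for q in((174.2,217.6),(161.8,204.5)): 
    w=ray(b,q,.16)[0]; v=w[:2]-S2W((.17,.152,0),SP)[0][:2]; print("init",w.round(3),np.hypot(*v).round(3),"theta",(np.radians(-50)-(np.arctan2(v[1],v[0])-SP[2])).round(3))
p=b["pixels"].astype(int).sum(2); reg=np.zeros_like(p,bool); reg[195:250,150:210]=1
ys,xs=np.nonzero((p<110)&reg); print("dark now",len(xs),xs.mean(),ys.mean()); 
E
```

```text
t 60.47 pos [ 0.4538 -0.2176  0.2981] yaw -0.861 w 0.0003 F [0.5 0.6 0.9] q6 0.31
tool z xy [-0.085 -0.001] q [-0.553  0.182  1.498 -0.045  1.534  0.31 ]
0.69 [[0.499, -0.39], [0.504, -0.412], [0.415, -0.423], [0.411, -0.401]]
init [0.475 0.364 0.16 ] 0.152 theta 0.071
init [0.514 0.401 0.16 ] 0.205 theta 0.062
dark now 296 175.59797297297297 218.5033783783784
```

>>> {"method": "play_rows", "body": {"series": [{"fingers":1,"dx":0,"dy":38,"dz":0,"turn":0},{"fingers":1,"dx":0,"dy":38,"dz":0,"turn":0},{"fingers":1,"dx":0,"dy":38,"dz":0,"turn":0},{"fingers":1,"dx":0,"dy":38,"dz":0,"turn":0},{"fingers":1,"dx":0,"dy":38,"dz":0,"turn":0},{"fingers":1,"dx":0,"dy":38,"dz":0,"turn":0},{"fingers":1,"dx":0,"dy":38,"dz":0,"turn":0},{"fingers":1,"dx":0,"dy":38,"dz":0,"turn":0},{"fingers":1,"dx":0,"dy":38,"dz":0,"turn":0},{"fingers":1,"dx":0,"dy":38,"dz":0,"turn":0},{"fingers":1,"dx":0,"dy":38,"dz":0,"turn":0},{"fingers":1,"dx":0,"dy":38,"dz":0,"turn":0},{"fingers":1,"dx":0,"dy":38,"dz":0,"turn":0},{"fingers":1,"dx":0,"dy":38,"dz":0,"turn":0},{"fingers":1,"dx":0,"dy":38,"dz":0,"turn":0},{"fingers":1,"dx":0,"dy":38,"dz":0,"turn":0},{"fingers":1,"dx":0,"dy":30,"dz":0,"turn":0},{"fingers":1,"dx":0,"dy":0,"dz":0,"turn":0},{"fingers":1,"dx":0,"dy":0,"dz":0,"turn":0}]}}

```text
clock: 62.2
position: [0.4641, 0.4347, 0.3044]
ee_rot: [0.019, 0.9, -0.436, -0.027]
contact_force: [0.2, -0.6, -0.2]
width: 0.0001
```

```bash
python3 - <<'E'
from h import *
where(.459,.403,.147);tilt()
c=S2W((.17,.152,0),SP)[0]; print(c)
def gp(th,off):
    a=np.radians(-50)-th; r=np.array([np.cos(a),np.sin(a)]); t=np.array([r[1],-r[0]])  # clockwise tangent
    q=np.array([.17,.152])+.165*r-off*t; return S2W((*q,0),SP)[0][:2]
prev=None
for th in np.arange(.07,1.08,.1):
    p=gp(th,.026); print(round(th,2),p.round(4),None if prev is None else ((p-prev)*1000).round(1)); prev=p
b=get_image("top"); d=masks_of(b,"bar")[0]; ys,xs=np.nonzero(d["region"]); bp=cv2.boxPoints(cv2.minAreaRect(np.c_[xs,ys].astype(np.float32))); print(d["p"],ray(b,bp,.012)[:,:2].round(3).tolist())
for n,x in dict(A=(.669,.11,1.66),B=(.62,.105,1.66),C=(.573,.103,1.65),D=(.523,.099,1.67)).items(): pass
E
```

```text
t 62.2 pos [0.4641 0.4347 0.3044] yaw -0.903 w 0.0001 F [ 0.2 -0.6 -0.2] q6 1.53
to go mm [  -5.1  -31.7 -157.4] turn None
tool z xy [-0.065 -0.011] q [0.627 0.377 1.206 0.029 1.619 1.53 ]
[0.36081751 0.26421633 0.        ]
0.07 [0.4678 0.3925] None
0.17 [0.4801 0.3812] [ 12.3 -11.3]
0.27 [0.4911 0.3687] [ 11.1 -12.5]
0.37 [0.5009 0.3552] [  9.8 -13.5]
0.47 [0.5093 0.3407] [  8.4 -14.4]
0.57 [0.5162 0.3255] [  6.9 -15.2]
0.67 [0.5215 0.3097] [  5.3 -15.8]
0.77 [0.5253 0.2934] [  3.7 -16.3]
0.87 [0.5274 0.2769] [  2.1 -16.6]
0.97 [0.5278 0.2602] [  0.4 -16.7]
1.07 [0.5266 0.2435] [ -1.2 -16.7]
0.6 [[0.667, -0.37], [0.672, -0.399], [0.415, -0.425], [0.411, -0.398]]
```

>>> {"method": "play_rows", "body": {"series": [{"fingers":1,"dx":-5,"dy":-25,"dz":0,"turn":0},{"fingers":1,"dx":0,"dy":0,"dz":-20,"turn":0},{"fingers":1,"dx":0,"dy":0,"dz":-30,"turn":0},{"fingers":1,"dx":0,"dy":0,"dz":-35,"turn":0},{"fingers":1,"dx":0,"dy":0,"dz":-35,"turn":0},{"fingers":1,"dx":0,"dy":0,"dz":-22,"turn":0},{"fingers":1,"dx":0,"dy":0,"dz":-8,"turn":0},{"fingers":1,"dx":0,"dy":0,"dz":0,"turn":0}]}}

```text
clock: 62.97
position: [0.4641, 0.3925, 0.1561]
ee_rot: [0.017, 0.895, -0.445, -0.022]
contact_force: [-0.4, -0.1, -0.0]
width: -0.0003
```

```bash
python3 - <<'E'
from h import *
where(.4678,.3925,.147);tilt()
E
```

```text
t 62.97 pos [0.4641 0.3925 0.1561] yaw -0.922 w -0.0003 F [-0.4 -0.1 -0. ] q6 1.49
to go mm [ 3.7  0.  -9.1] turn None
tool z xy [-0.055 -0.01 ] q [0.575 0.406 1.528 0.023 1.259 1.489]
```

>>> {"method": "play_rows", "body": {"series": [{"fingers":1,"dx":0,"dy":0,"dz":-7,"turn":0},{"fingers":1,"dx":6,"dy":-5,"dz":0,"turn":0},{"fingers":1,"dx":8,"dy":-7,"dz":0,"turn":0},{"fingers":1,"dx":7,"dy":-8,"dz":0,"turn":0},{"fingers":1,"dx":7,"dy":-9,"dz":0,"turn":0},{"fingers":1,"dx":7,"dy":-10,"dz":0,"turn":0},{"fingers":1,"dx":6,"dy":-10,"dz":0,"turn":0},{"fingers":1,"dx":5,"dy":-10,"dz":0,"turn":0},{"fingers":1,"dx":5,"dy":-11,"dz":0,"turn":0},{"fingers":1,"dx":4,"dy":-11,"dz":0,"turn":0},{"fingers":1,"dx":3,"dy":-11,"dz":0,"turn":0},{"fingers":1,"dx":2,"dy":-8,"dz":0,"turn":0},{"fingers":1,"dx":0,"dy":0,"dz":0,"turn":0}]}}

```text
clock: 64.05
position: [0.5295, 0.2862, 0.1561]
ee_rot: [0.009, 0.894, -0.448, -0.027]
contact_force: [-2.3, 4.0, 0.4]
width: -0.0001
```

```bash
python3 - <<'E'
from h import *
where(.5278,.2602,.147);tilt()
E
```

```text
t 64.05 pos [0.5295 0.2862 0.1561] yaw -0.929 w -0.0001 F [-2.3  4.   0.4] q6 1.28
to go mm [ -1.7 -26.   -9.1] turn None
tool z xy [-0.056  0.008] q [0.364 0.397 1.544 0.029 1.25  1.282]
```

>>> {"method": "play_rows", "body": {"series": [{"fingers":1,"dx":0,"dy":-6,"dz":-4,"turn":0},{"fingers":1,"dx":0,"dy":-6,"dz":-2,"turn":0},{"fingers":1,"dx":0,"dy":-7,"dz":0,"turn":0},{"fingers":1,"dx":0,"dy":-7,"dz":0,"turn":0},{"fingers":1,"dx":0,"dy":-7,"dz":0,"turn":0},{"fingers":1,"dx":0,"dy":-6,"dz":0,"turn":0},{"fingers":1,"dx":0,"dy":0,"dz":0,"turn":0}]}}

```text
clock: 64.63
position: [0.5294, 0.2609, 0.1562]
ee_rot: [-0.012, 0.892, -0.45, -0.035]
contact_force: [0.3, 3.4, -1.3]
width: -0.0002
```

```bash
cat > wr.py <<'E'
from h import *
where(.5266,.2435,.147);tilt()
b=get_image("top"); p=b["pixels"].astype(int)
# expected wrench silhouettes vs total angle
d=masks_of(b,"wrench_grip"); print([(e["p"],e["xy"]) for e in d[:2]])
c=S2W((.17,.152,0),SP)[0][:2]
q=p.sum(2); m=np.zeros_like(q,bool); m[170:262,170:265]=1
ys,xs=np.nonzero((q<100)&m); w=ray(b,np.c_[xs,ys],.155)[:,:2]-c; r=np.hypot(*w.T); th=(np.radians(-50)-(np.arctan2(w[:,1],w[:,0])-SP[2])+np.pi)%(2*np.pi)-np.pi
k=(r>.1)&(r<.23); print(len(xs),k.sum(),np.percentile(th[k],[10,50,90]).round(3) if k.any() else None)
save(b,"fin.png",(150,140,310,290),4)
E
python3 wr.py
```

```text
t 64.63 pos [0.5294 0.2609 0.1562] yaw -0.936 w -0.0002 F [ 0.3  3.4 -1.3] q6 1.21
to go mm [ -2.8 -17.4  -9.2] turn None
tool z xy [-0.052  0.053] q [0.3   0.37  1.588 0.07  1.218 1.21 ]
[(0.48, [222.2, 195.0])]
136 134 [0.457 0.571 1.005]
```

>>> {"method": "play_rows", "body": {"series": [{"fingers":1,"dx":0,"dy":-7,"dz":-2,"turn":0},{"fingers":1,"dx":0,"dy":-7,"dz":0,"turn":0},{"fingers":1,"dx":0,"dy":-7,"dz":0,"turn":0},{"fingers":1,"dx":0,"dy":-6,"dz":0,"turn":0}]}}

```text
clock: 65.07
position: [0.5283, 0.2456, 0.1564]
ee_rot: [-0.025, 0.891, -0.452, -0.042]
contact_force: [-2.7, 19.2, -2.6]
width: 0.0
```

>>> {"method": "play_rows", "body": {"series": [{"fingers":1,"dx":0,"dy":12,"dz":0,"turn":0},{"fingers":1,"dx":0,"dy":20,"dz":0,"turn":0},{"fingers":1,"dx":0,"dy":10,"dz":30,"turn":0},{"fingers":1,"dx":0,"dy":0,"dz":40,"turn":0},{"fingers":1,"dx":20,"dy":0,"dz":40,"turn":0},{"fingers":1,"dx":30,"dy":20,"dz":20,"turn":0},{"fingers":1,"dx":35,"dy":20,"dz":0,"turn":0},{"fingers":1,"dx":35,"dy":20,"dz":0,"turn":0},{"fingers":1,"dx":35,"dy":20,"dz":0,"turn":0},{"fingers":1,"dx":0,"dy":0,"dz":0,"turn":0}]}}

```text
clock: 65.9
position: [0.6923, 0.356, 0.2941]
ee_rot: [-0.021, 0.89, -0.455, -0.029]
contact_force: [-0.4, -0.0, -2.0]
width: 0.0
```

```bash
python3 wr.py; python3 - <<'E'
from h import *
a=get_image("scene"); b=get_image("top")
def mk(im,box,sz): return cv2.resize(im["pixels"][box[1]:box[3],box[0]:box[2]],sz,interpolation=2)
cv2.imwrite("pics/fin2.png",np.vstack([np.hstack([mk(a,(310,150,510,300),(400,300)),mk(b,(150,140,350,290),(400,300))]),np.hstack([mk(a,(150,120,350,270),(400,300)),mk(b,(300,130,500,280),(400,300))])])[:,:,::-1])
E
```

```text
t 65.9 pos [0.6923 0.356  0.2941] yaw -0.944 w 0.0 F [-0.4 -0.  -2. ] q6 1.31
to go mm [-165.7 -112.5 -147.1] turn None
tool z xy [-0.033  0.063] q [0.353 0.591 0.868 0.071 1.691 1.307]
[(0.89, [220.3, 205.5])]
182 41 [0.859 1.065 1.092]
```

View pics/fin2.png

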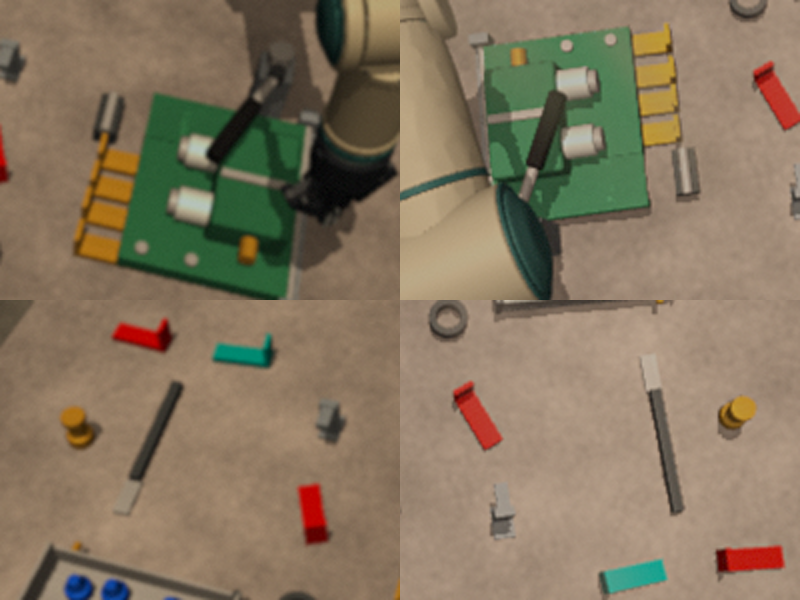

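The last picture shows all four shims under the lip with their tabs outside, the bar back on the bench, and the bystanders in place. The wrench is turned about 1.07–1.09 rad in total, and the 19 N at the end of the push says it reached its end stop.

```bash
python3 -c "
from rig import *
print(sign_off())"
```

```text
the job is handed in; nothing more can be done
None
```

I completed the whole job in the order asked and handed it in at about 66 s of the 210 s. There was no verdict back.

**What I did:**
- **Bar:** I levered the bedplate up over the fulcrum with the bar and parked it under the keeper hook.
- **Shims:** I slid all four brass shims under the plain part of the lip, including one that had been knocked aside during the run.
- **Lowering:** I took the bar again and let the bedplate down slowly onto the shims, then laid the bar back.
- **Wrench:** I pushed the wrench round until it broke over.

**What the last checks showed:**
- **Shims:** The final picture shows all four in, tabs outside. By the arm's readings they are about 40 mm in, against the required 25 mm.
- **Bar:** It lies roughly 15 mm along from where it started.
- **Wrench:** The total turn measured about 1.07–1.09 rad. The bolt comes home at 0.75, so the hinge has broken over by about 0.3. The push ended at 19 N, which fits it reaching the end stop.
- **Bystanders:** The nozzle body and collar look unmoved in the final picture. I did not measure them again.

**What went wrong along the way:**
- **Tool tilt:** On the first shim the tool picked up a tilt of about 0.2 rad, probably from the carried shim hitting something. I corrected it by pushing the closed fingers against the lip at about 20 N. A tilt of about 0.1 rad built up again later.
- **First shim:** It went only about 26 mm in at first, so I pushed it further.
- **Bar withdrawal:** The bar jammed briefly as I drew it out of the notch. I raised its handle and it came free.
- **Bed angle:** I did not measure the bedplate's final angle. That it rests on the shims is judged from the force on the bar dropping to the bar's own weight.

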